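# Hang the tea caddy on its cleat and put the green tin in it

## Robot

A 6-joint arm with a two-finger parallel gripper is mounted at the origin on the work surface. World frame = base frame: x ahead of the robot, y to its left, z up, the work surface at z = 0. Lengths are in m, angles in degrees, forces in N, time in s.
With the tool pointing down it reaches from about 0.325 to 0.775 m from the base axis. Payload 5.5 kg.
Tool frame: the origin (TCP) lies where the fingers leave the gripper's body, on its centre line; the fingertips stand 80 mm ahead of it and the grasp point (between the pads) lies 61 mm ahead of it (env.hold_point_z is the distance from the TCP to the grasp point, in m); z points along the fingers, y is the direction in which the jaws open and shut (so a half turn about z gives the same grasp; the last joint's range is limited). The gripper opens to 88 mm and grips with 3 to 60 N. Pads are 20 mm wide; open, the fingers measure 115 mm over their backs; the gripper's body (75 mm by 178 mm) begins 61 mm behind the grasp point.
Start: joints at [-75.499, 5.22, 70.514, -0, 104.267, -3.249], TCP at [0.183, -0.571, 0.303] pointing down, gripper open.
Joint ranges: [-164.24, 164.24], [-49.07, 125.15], [9.68, 141.18], [-86.29, 266.29], [3.28, 154.24], [-151.56, 151.56]. Speed limits (degrees/s): [147.25, 147.25, 172.46, 180, 180, 180].

## Interface

Orientations are given as [roll, pitch, yaw] about the fixed x, y, z axes, in that order (R = Rz(yaw) Ry(pitch) Rx(roll)).
In Python, from cell import env, grab_frame, close_job gives the robot as it stands.
- The arm moves only by the tool carry_out, never from a script. Its argument "series" is a list of rows, each an object of numbers: "dx", "dy", "dz": the shift along the tool's x, y, z in mm; "ax", "ay", "az": the turn, a rotation vector about the tool's x, y, z in rad; "claw": the finger opening in mm, from 0 to 87.8. In form: [{"dx": .., "dy": .., "dz": .., "ax": .., "ay": .., "az": .., "claw": ..}, ...]. A call has 1 to 10 rows; each row is the pose to reach, as a shift and turn from the pose commanded when the call began, along the tool's axes at that moment; what a row does not reach only later rows make up. A row lasts 1/12 s, in which the tool goes at most 41.7 mm and 7.16 degrees, less where a joint would pass 70% of its speed; a pose out of reach is approached as far as the arm can. A call with a gripper value outside its range is refused whole. The fingers move at their own pace and stop on an object; "force" is the grip in N (left out, the last holds). Time passes only in rows, so rows that repeat a pose let the fingers close. It gives the time, the measured TCP pose, the force and the opening at its end, in the units of the state.
- env.observe(): the state, without advancing time (a new reading comes with each control period).
- grab_frame(name): name is "scene" or "top"; returns a dict with "frame" (480x640x3 uint8, red, green, blue), "intrinsics" (3x3 intrinsics, pixels), "k1" (the pictures are not rectified: a ray, as slopes to the right and down, at radius r is drawn at 1 + k1 r^2 times it, then the intrinsics apply), "R" (3x3) and "t" (3): a world point X has camera coordinates R X + t. Camera axes: x right, y down, z forward; pixel columns grow to the right and rows downward; lengths in m; the calibration is good to about 2 mm. A picture is of the moment at which its call begins. There is no depth.
- close_job(): hands the job in, once; it reports no verdict.
The state is a dict: "clock": time; "joint_positions": joint angles; "qvel": joint speeds; "joint_efforts": joint torques, N m; "tcp_pos": TCP position; "eef_rot": TCP orientation; "ft_force": force on the tool from outside, world axes, zero at the start; "torque": the same for the moment, N m; "gripper_width": finger opening in m.
Only numpy, scipy, OpenCV 4.12 (cv2) and the standard library are available. Lean on these libraries where they do the work, as an engineer would, in place of code of your own. Each camera call takes 0.05 s, during which the arm holds its last target.

## Task

Hang the white caddy on the wooden board: carry it by its black handle, tip it so that its front is raised by about 15 degrees while its angled rear strip goes over the board's metal cleat, near the cleat's middle, then let it drop into the groove so that it hangs plumb and fully home, and let go of it. Then stand the green tin upright in either compartment of the hanging caddy. Do not knock over the green tin, and leave the yellow tin and the other things on the table where they are.

Things in the scene. Friction and masses are not known exactly. Their poses are not given: they have to be found in the camera images.
- board: Fixed upright wooden board, 360 wide, 170 high, 18 thick; position and yaw vary. Origin: at table height, middle of its front face; the front faces -x, y runs along its width, z up. On the front an aluminium cleat 240 long (y, centred): a 5 thick flange rising outward from the face at 45 degrees, making a V groove open upward.
- cleat (a point): Middle of the cleat's groove: where point strip lies when the caddy is fully home; 3.5 in front of the board's face, 112.5 above the table. Axes as the board's; when home the caddy's axes are parallel to them and its underside is 50 above the table. The groove's bottom is 109 above the table, the flange's upper edge 127, and 18 (lower corner 21.5) out from the face.
- caddy_handle (a point): Loose white open caddy, 96 deep (x), 180 wide (y), walls 60 high, 0.3 kg; x to its rear, y along its width, z up. The point is the grasp point in its black upright handle: a flat tab 10 thick (y), 36 wide (x), rising from the middle wall; its top is 126 and the point 108 above the caddy's underside. The rear wall (92 high, outer face 44 behind the point) bears the strip and two rubber bumpers.
- strip (a point): Middle of the lower rear edge of the caddy's aluminium rear strip: 66.5 to the rear (+x) of caddy_handle and 45.5 below it, 62.5 above the caddy's underside. The strip is 140 long (y), 5 thick and runs from the rear wall outward and down at 45 degrees. Axes as the caddy's. The bumpers, low on the rear wall, are 25.5 long and rest on the board when it hangs.
- bay_a (a point): Centre of the floor of the caddy's compartment on its +y side: 88 (x) by 81 (y) inside, 56 deep; floor 4 above the caddy's underside. From caddy_handle: x -4, y +45.5, z -104. Axes as the caddy's.
- bay_b (a point): The same for the compartment on its -y side. From caddy_handle: x -4, y -45.5, z -104.
- tin_green_mid (a point): Centre (half-way up) of the all-green tin: a cylinder 44 in diameter, 105 high, 0.15 kg, standing on the table; z along its axis. Standing on the caddy's floor, its centre is 56.5 above the caddy's underside.
- tin_yellow_mid (a point): Centre of the yellow tin, same size; it changes places with the green one. Leave it.
- mug: Blue mug, 80 in diameter, 95 high; origin at its underside. Leave it.
- bowl: White bowl, 130 in diameter, 55 high; origin at its underside. Leave it.
- soap: Orange soap bottle, 60 in diameter, 180 high; origin at its underside. Leave it.
- spoon: Spoon lying on the table. Leave it.
Mind the look-alikes: they are no part of the job. Of the things that look like the part that bears caddy_handle, the middle-sized one is meant.

How it is judged:
By the outcome, as a careful person would: the job done as asked, in the order asked, and still so for the second after the job is handed in, with the robot touching nothing.
It also fails if it takes over 67 s, if anything falls off the work surface, if the arm or the gripper's body presses on something with over 40 N, if the wrist force passes 120 N, or if a joint passes its speed limit or range.

## Working session

There is one attempt and no reset: what is moved stays moved. The work goes in short steps, Python scripts to look and compute and a tool call to move; the robot and the scene stay as the last step left them, time stands still between calls to the robot, and variables do not carry over. Pictures are saved under pics/ and viewed, and the job is handed in when it is done.

Besides the shell and the picture viewer there is one more tool, called after "Call:" as name(argument=value, ...), one argument or row to a line, values as JSON. carry_out: Moves the arm, as the interface text tells. Its arguments: {"type":"object","properties":{"series":{"type":"array","items":{"type":"object","properties":{"dx":{"type":"number"},"dy":{"type":"number"},"dz":{"type":"number"},"ax":{"type":"number"},"ay":{"type":"number"},"az":{"type":"number"},"claw":{"type":"number"}}}},"force":{"type":"number"}},"required":["series"]}

```bash
ls; mkdir -p pics; python3 - <<'E'
from cell import env, grab_frame
import cv2,numpy as np
for n in("scene","top"):
    d=grab_frame(n); cv2.imwrite(f"pics/{n}0.png",d["frame"][:,:,::-1])
    print(n,np.round(d["intrinsics"],1).tolist(),d["k1"],np.round(d["R"],3).tolist(),np.round(d["t"],3).tolist())
print(env.observe())
E
```

```text
pics
scene [[568.2, 0.0, 324.7], [0.0, 568.2, 229.4], [0.0, 0.0, 1.0]] -0.11416309506782238 [[-0.444, 0.896, -0.013], [0.484, 0.227, -0.845], [-0.754, -0.381, -0.534]] [0.241, -0.173, 1.524]
top [[599.9, 0.0, 317.2], [0.0, 599.9, 242.9], [0.0, 0.0, 1.0]] -0.15342875661780256 [[0.022, -1.0, -0.009], [-0.994, -0.021, -0.112], [0.111, 0.011, -0.994]] [-0.042, 0.509, 1.328]
{'clock': 0.1, 'joint_positions': array([-7.54978379e+01,  5.25685896e+00,  7.05732612e+01,  1.30111436e-03,
        1.04266035e+02, -3.24911940e+00]), 'qvel': array([-0.0211259 , -0.01642021, -0.11280017,  0.00221416, -0.0179558 ,
        0.02933685]), 'joint_efforts': array([ 3.60323982e-03, -4.47855699e+01, -4.07569206e+01,  7.02240667e-02,
        2.84941663e-02, -1.19160118e-04]), 'tcp_pos': array([ 0.1829004 , -0.57131584,  0.301657  ]), 'eef_rot': array([-1.79904071e+02, -6.70934698e-03,  1.77515954e+01]), 'ft_force': array([-0.21695376, -0.09236921,  0.74876708]), 'torque': array([ 0.01851291, -0.01721472, -0.03805269]), 'gripper_width': 0.08803086984325988}
```

View pics/scene0.png

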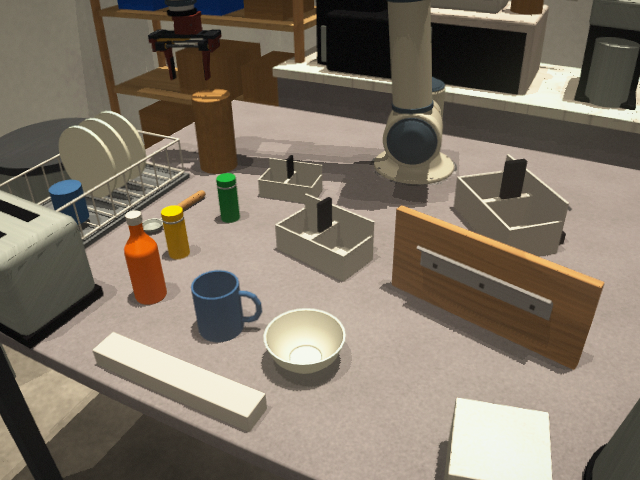

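View pics/top0.png

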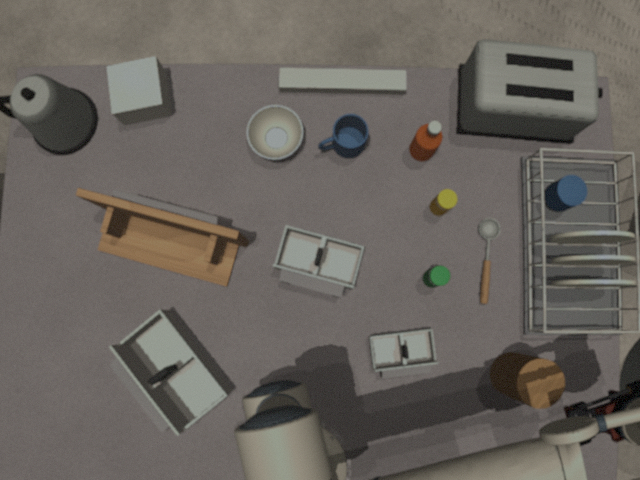

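The board's cleat faces away from the robot, towards +x. The middle caddy is at about (318,258) in the top view, the green tin at (438,276) and the yellow tin at (444,202). I'll zoom in on these.

```bash
cat > h.py <<'E'
import numpy as np,cv2
from cell import env, grab_frame
def undist(d,uv):
    K=d["intrinsics"];uv=np.atleast_2d(uv).astype(float)
    p=(uv-K[:2,2])/[K[0,0],K[1,1]]
    rd=np.hypot(*p.T)
    r=rd.copy()
    for _ in range(30): r=rd/(1+d["k1"]*r*r)
    return p*(r/np.maximum(rd,1e-9))[:,None]
def rays(d,uv):
    s=undist(d,uv); R=np.array(d["R"]);t=np.array(d["t"])
    v=np.c_[s,np.ones(len(s))]@R
    return -R.T@t, v/np.linalg.norm(v,axis=1)[:,None]
def onz(d,uv,z):
    c,v=rays(d,uv); return c+v*((z-c[2])/v[:,2])[:,None]
def proj(d,X):
    X=np.atleast_2d(X);c=X@np.array(d["R"]).T+d["t"];s=c[:,:2]/c[:,2:]
    s=s*(1+d["k1"]*(s**2).sum(1))[:,None];K=d["intrinsics"]
    return s*[K[0,0],K[1,1]]+K[:2,2]
def tri(d1,u1,d2,u2):
    c1,v1=rays(d1,u1);c2,v2=rays(d2,u2);out=[]
    for a,b in zip(v1,v2):
        A=np.eye(3)-np.outer(a,a);B=np.eye(3)-np.outer(b,b)
        x=np.linalg.solve(A+B,A@c1+B@c2)
        out.append(np.r_[x,np.linalg.norm(A@(x-c1))+np.linalg.norm(B@(x-c2))])
    return np.array(out)
def crop(d,x,y,w,h,f,name):
    im=cv2.resize(d["frame"][y:y+h,x:x+w,::-1],None,fx=f,fy=f,interpolation=cv2.INTER_CUBIC)
    cv2.imwrite("pics/"+name,im)
E
python3 - <<'E'
from h import *
t=grab_frame("top");s=grab_frame("scene")
crop(t,260,215,120,90,6,"tc.png");crop(t,65,180,190,120,4,"tb.png")
crop(s,260,180,130,110,5,"sc.png");crop(s,380,200,220,165,3.6,"sb.png")
E
```

```text
(no output)
```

View pics/tc.png

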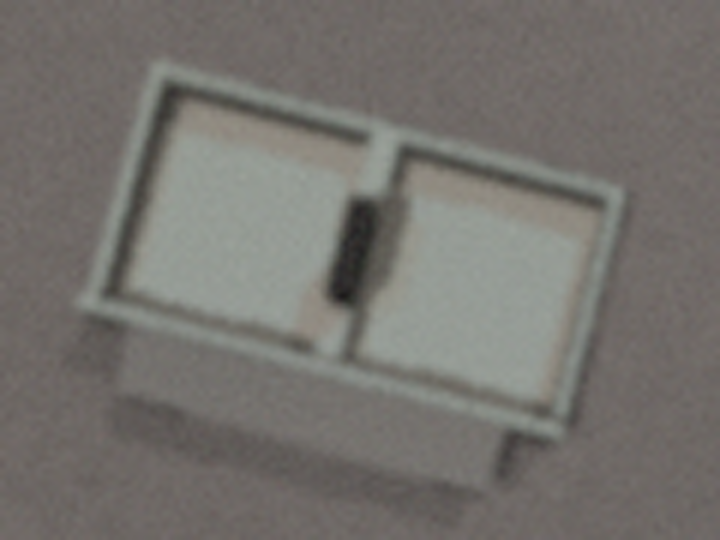

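View pics/tb.png

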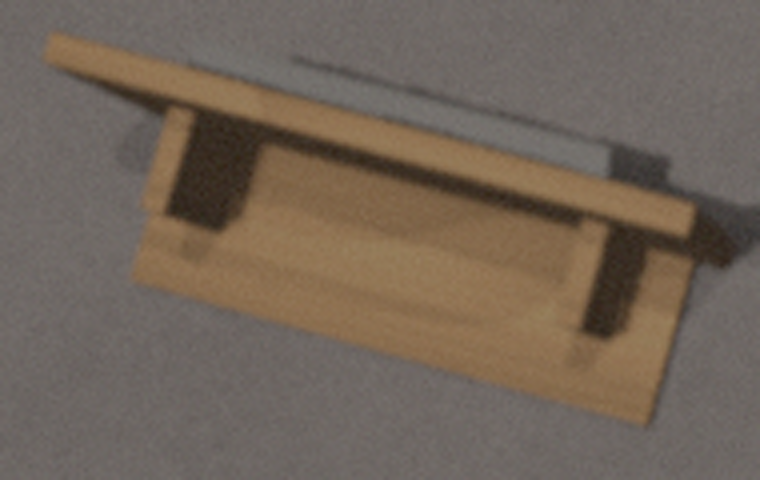

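View pics/sc.png

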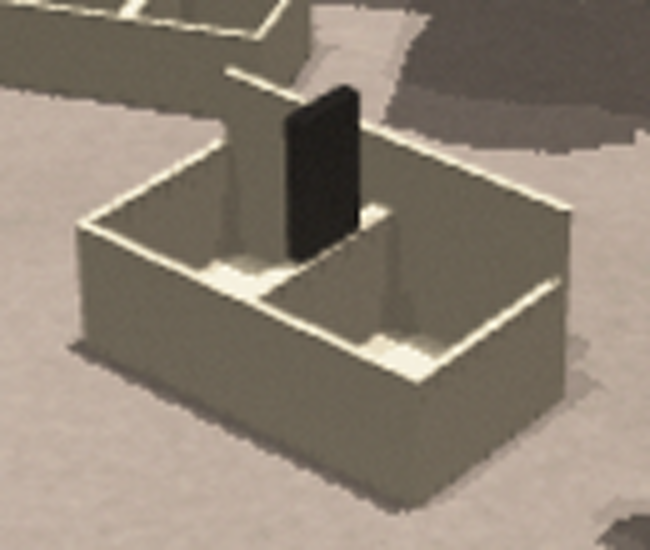

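View pics/sb.png

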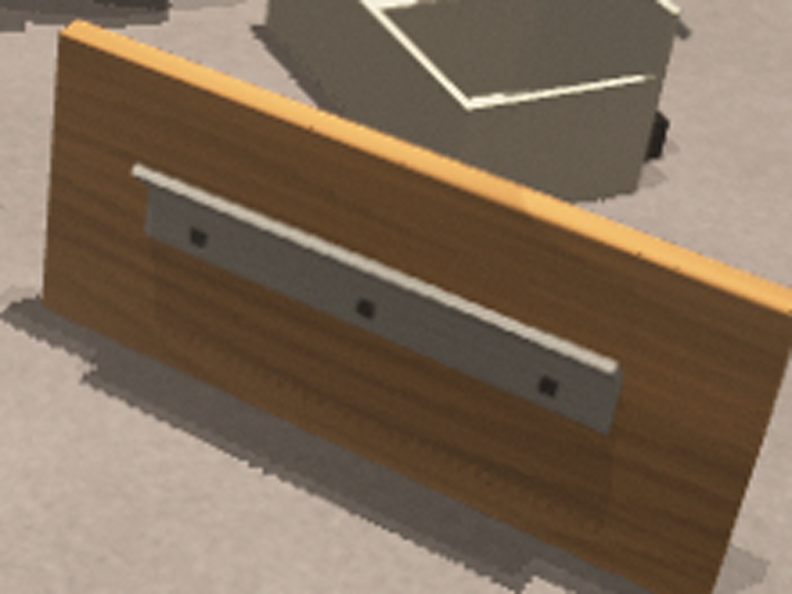

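```bash
python3 - <<'E'
from h import *
t=grab_frame("top");s=grab_frame("scene")
def T(x,y,ox,oy,f): return np.array([ox+(x+.5)/f-.5,oy+(y+.5)/f-.5])
tc=lambda x,y:T(x,y,260,215,6);tb=lambda x,y:T(x,y,65,180,4)
sc=lambda x,y:T(x,y,260,180,5);sb=lambda x,y:T(x,y,380,200,3.6)
R=onz(t,[tc(80,303),tc(562,434)],.092);F=onz(t,[tc(160,66),tc(624,189)],.06);H=onz(t,[tc(370,199),tc(345,300)],.126)
for P in(R,F,H):
  d=P[1]-P[0];print(P.round(4).tolist(),np.hypot(*d[:2]),np.degrees(np.arctan2(d[1],d[0])),P.mean(0).round(4))
print("board top")
for a,b in(((47,34),(696,206)),((43,62),(690,238))):
  P=onz(t,[tb(*a),tb(*b)],.17);d=P[1]-P[0];print(P.round(4).tolist(),np.hypot(*d[:2]),np.degrees(np.arctan2(d[1],d[0])),P.mean(0).round(4))
# cleat holes/edges scene tri: cleat upper edge ends z .127
P=onz(s,[sb(135,168),sb(616,369)],.127);d=P[1]-P[0];print("cleat",P.round(4).tolist(),np.hypot(*d[:2]),np.degrees(np.arctan2(d[1],d[0])),P.mean(0).round(4))
P=onz(s,[sb(62,32),sb(790,312)],.17);print("bd scene",P.round(4).tolist(),np.hypot(*(P[1]-P[0])[:2]))
P=onz(s,[sb(45,303),sb(712,592)],0);print("bd scene bottom",P.round(4).tolist(),np.hypot(*(P[1]-P[0])[:2]))
P=onz(s,[sc(80,222),sc(418,380)],.06);print("caddy F",P.round(4).tolist(),np.hypot(*(P[1]-P[0])[:2]))
P=onz(s,[sc(230,68),sc(572,209)],.092);print("caddy R",P.round(4).tolist(),np.hypot(*(P[1]-P[0])[:2]),P.mean(0).round(4))
# tins
for d,n in((t,"top"),(s,"scene")):
  hsv=cv2.cvtColor(d["frame"],cv2.COLOR_RGB2HSV)
  for c,lo,hi in(("g",(45,100,40),(85,255,255)),("y",(20,140,60),(32,255,255))):
    m=cv2.inRange(hsv,lo,hi);k,l,st,ce=cv2.connectedComponentsWithStats(m)
    for i in range(1,k):
      if st[i,4]>150: print(n,c,st[i],ce[i].round(1))
E
```

```text
[[0.4529, 0.0625, 0.092], [0.4098, -0.1107, 0.092]] 0.17849184319395472 -103.97332274543547 [ 0.4314 -0.0241  0.092 ]
[[0.5437, 0.0383, 0.06], [0.5016, -0.1337, 0.06]] 0.17700979790288995 -103.75615338405507 [ 0.5226 -0.0477  0.06  ]
[[0.489, -0.0406, 0.126], [0.4535, -0.0327, 0.126]] 0.036402077428978004 167.39169611093504 [ 0.4713 -0.0367  0.126 ]
board top
[[0.5998, 0.4782, 0.17], [0.5149, 0.128, 0.17]] 0.36038415587936634 -103.61839432360439 [0.5573 0.3031 0.17  ]
[[0.5847, 0.4793, 0.17], [0.4985, 0.1304, 0.17]] 0.35933416182794525 -103.89084500957384 [0.5416 0.3048 0.17  ]
cleat [[0.5524, 0.1833, 0.127], [0.6101, 0.4149, 0.127]] 0.23874533598172468 76.01137887701482 [0.5812 0.2991 0.127 ]
bd scene [[0.5168, 0.1308, 0.17], [0.6011, 0.4748, 0.17]] 0.35413892510142897
bd scene bottom [[0.5119, 0.1294, 0.0], [0.5851, 0.4813, 0.0]] 0.35947800732361074
caddy F [[0.5007, -0.1321, 0.06], [0.5442, 0.0405, 0.06]] 0.17799301730633538
caddy R [[0.4099, -0.1096, 0.092], [0.4547, 0.0651, 0.092]] 0.18036697195332424 [ 0.4323 -0.0222  0.092 ]
top g [430 266  20  19 292] [439.3 275.3]
top y [437 190  19  19 274] [446.4 198.9]
scene g [216 173  20  15 237] [225.6 179.8]
scene g [218 187  21  36 587] [228.5 204.6]
scene y [161 205  22  17 304] [171.8 212.9]
scene y [163 220  27  39 688] [176.5 239.1]
```

```bash
python3 - <<'E'
from h import *
t=grab_frame("top");s=grab_frame("scene")
print("mill top",tri(t,[[541,383]],s,[[212,96]]).round(4))
print("green top",onz(t,[[439.3,275.3]],.105).round(4),tri(t,[[439.3,275.0]],s,[[227,179.5]]).round(4))
print("green scene",onz(s,[[227,179.5]],.105).round(4))
print("yel top",onz(t,[[446.4,198.5]],.105).round(4))
# model overlay
yaw=np.radians(166.1);x=np.array([np.cos(yaw),np.sin(yaw),0]);y=np.array([-x[1],x[0],0]);z=np.array([0,0,1.])
f=np.array([.558,.3033,0])
def B(*p): return f+p[0]*x/1e3+p[1]*y/1e3+p[2]*z/1e3
g=np.array([.473,-.0345,.108])
def C(*p): return g+p[0]*x/1e3+p[1]*y/1e3+p[2]*z/1e3
bp=[[B(0,-180,170),B(0,180,170)],[B(18,-180,170),B(18,180,170)],[B(0,-180,0),B(0,180,0)],[B(-18,-120,127),B(-18,120,127)],[B(-21.5,-120,123.5),B(-21.5,120,123.5)]]
cp=[[C(44,-90,-16),C(44,90,-16)],[C(-52,-90,-48),C(-52,90,-48)],[C(-52,-90,-108),C(-52,90,-108)],[C(-18,-5,18),C(18,-5,18)],[C(-18,5,18),C(18,5,18)],[C(66.5,-70,-45.5),C(66.5,70,-45.5)],[C(-52,-90,-48),C(40,-90,-48)]]
def draw(d,L,x0,y0,w,h,f,n):
  im=cv2.resize(d["frame"][y0:y0+h,x0:x0+w,::-1],None,fx=f,fy=f,interpolation=cv2.INTER_CUBIC)
  for a,b in L:
    p=(proj(d,np.array([a,b]))-[x0,y0]+.5)*f-.5
    cv2.line(im,*[tuple(int(v) for v in q.round()) for q in p],(0,0,255),1)
  return im
a=draw(t,cp,260,215,120,90,3,0);b=draw(t,bp,65,180,190,120,2,0);c=draw(s,cp,260,180,130,110,3,0);e=draw(s,bp,380,200,220,165,2,0)
im=np.zeros((600,800,3),np.uint8)
im[:270,:360]=a;im[:240,400:780]=b;im[270:600,:390]=c;im[250:580,360:800]=np.maximum(im[250:580,360:800],0)
im[250:580,360:800]=e
im[270:600,:390]=c
cv2.imwrite("pics/ov0.png",im)
E
```

```text
mill top [[ 0.22   -0.4806  0.1963  0.0044]]
green top [[ 0.4375 -0.2932  0.105 ]] [[ 0.4378 -0.2933  0.0985  0.0028]]
green scene [[ 0.4478 -0.2839  0.105 ]]
yel top [[ 0.6039 -0.309   0.105 ]]
```

View pics/ov0.png

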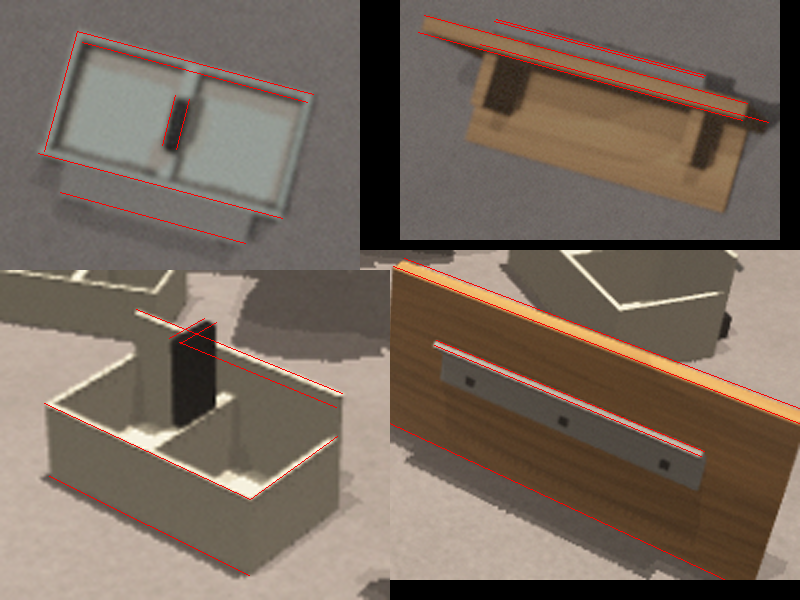

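```bash
cat > m.py <<'E'
import numpy as np,json,sys
from scipy.spatial.transform import Rotation as Ro
def load(): 
    j=json.load(open("cmd.json"));return np.array(j["p"]),Ro.from_matrix(j["R"])
def save(p,R): json.dump({"p":list(map(float,p)),"R":R.as_matrix().tolist()},open("cmd.json","w"))
def tool(yaw,tilt=0):
    # tool-down, tool y = caddy y; tilt>0 raises caddy front
    R=Ro.from_euler("xyz",[180,0,yaw-180],degrees=True)
    yc=np.array([-np.sin(np.radians(yaw)),np.cos(np.radians(yaw)),0])
    return Ro.from_rotvec(np.radians(tilt)*yc)*R
def goto(P,R,grasp=True):
    """P = grasp point target. prints row; stores as new commanded"""
    p0,R0=load(); P=np.array(P,float)
    tcp=P-R.apply([0,0,.061]) if grasp else P
    d=R0.inv().apply(tcp-p0)*1e3; a=(R0.inv()*R).as_rotvec()
    d=d.round(1);a=a.round(4)
    print("row",dict(zip(["dx","dy","dz","ax","ay","az"],[*d.tolist(),*a.tolist()])),"rows>=%.1f"%max(np.linalg.norm(d)/41.7,np.degrees(np.linalg.norm(a))/7.16))
    save(p0+R0.apply(d/1e3),R0*Ro.from_rotvec(a))
def sync(p=None,rpy=None):
    save(p,Ro.from_euler("xyz",rpy,degrees=True))
E
python3 - <<'E'
from m import *
sync([.183,-.571,.303],[180,0,17.75])
goto([.183,-.571,.41],tool(197.75))
goto([.473,-.0355,.33],tool(166.1))
goto([.473,-.0355,.116],tool(166.1))
E
```

```text
row {'dx': 0.0, 'dy': 0.0, 'dz': -168.0, 'ax': -0.0, 'ay': 0.0, 'az': 0.0} rows>=4.0
row {'dx': 439.4, 'dy': -421.6, 'dz': 80.0, 'ax': -0.0, 'ay': -0.0, 'az': 0.5524} rows>=14.7
row {'dx': 0.0, 'dy': -0.0, 'dz': 214.0, 'ax': -0.0, 'ay': -0.0, 'az': -0.0} rows>=5.1
```

Call:
carry_out(
  series=[
    {"dz": -168},
    {"dz": -168},
    {"dz": -168},
    {"dz": -168},
    {"dz": -168},
    {"dz": -168},
  ],
)

```text
invalid input at $.series[0]: expected keys dx, dy, dz, ax, ay, az, claw
```

```bash
python3 - <<'E'
from m import *
from cell import env
o=env.observe();print(o["tcp_pos"],o["eef_rot"])
sync([.183,-.571,.471],[180,0,17.75])
goto([.33,-.30,.36],tool(182))
goto([.473,-.0355,.26],tool(166.1))
goto([.473,-.0355,.108],tool(166.1))
E
```

```text
[ 0.18291828 -0.5714391   0.30247387] [-1.79983298e+02 -1.38484115e-03  1.77499310e+01]
row {'dx': 222.6, 'dy': -213.3, 'dz': 50.0, 'ax': -0.0, 'ay': -0.0, 'az': 0.2749} rows>=7.5
row {'dx': 152.2, 'dy': -259.3, 'dz': 100.0, 'ax': -0.0, 'ay': -0.0, 'az': 0.2775} rows>=7.6
row {'dx': -0.0, 'dy': -0.0, 'dz': 152.0, 'ax': -0.0, 'ay': -0.0, 'az': -0.0} rows>=3.6
```

Call:
carry_out(
  series=[
    {"dx": 0, "dy": 0, "dz": -168, "ax": 0, "ay": 0, "az": 0, "claw": 60},
    {"dx": 0, "dy": 0, "dz": -168, "ax": 0, "ay": 0, "az": 0, "claw": 60},
    {"dx": 0, "dy": 0, "dz": -168, "ax": 0, "ay": 0, "az": 0, "claw": 60},
    {"dx": 0, "dy": 0, "dz": -168, "ax": 0, "ay": 0, "az": 0, "claw": 60},
    {"dx": 0, "dy": 0, "dz": -168, "ax": 0, "ay": 0, "az": 0, "claw": 60},
    {"dx": 0, "dy": 0, "dz": -168, "ax": 0, "ay": 0, "az": 0, "claw": 60},
  ],
  force=30,
)

```text
clock: 0.9
tcp_pos: [0.1828, -0.5713, 0.4752]
eef_rot: [179.5, 0.0, 17.7]
ft_force: [-1.5, -0.8, -0.5]
gripper_width: 0.0601
```

Call:
carry_out(
  series=[
    {"dx": 222.6, "dy": -213.3, "dz": 50, "ax": 0, "ay": 0, "az": 0.2749, "claw": 60},
    {"dx": 222.6, "dy": -213.3, "dz": 50, "ax": 0, "ay": 0, "az": 0.2749, "claw": 60},
    {"dx": 222.6, "dy": -213.3, "dz": 50, "ax": 0, "ay": 0, "az": 0.2749, "claw": 60},
    {"dx": 222.6, "dy": -213.3, "dz": 50, "ax": 0, "ay": 0, "az": 0.2749, "claw": 60},
    {"dx": 222.6, "dy": -213.3, "dz": 50, "ax": 0, "ay": 0, "az": 0.2749, "claw": 60},
    {"dx": 222.6, "dy": -213.3, "dz": 50, "ax": 0, "ay": 0, "az": 0.2749, "claw": 60},
    {"dx": 222.6, "dy": -213.3, "dz": 50, "ax": 0, "ay": 0, "az": 0.2749, "claw": 60},
    {"dx": 222.6, "dy": -213.3, "dz": 50, "ax": 0, "ay": 0, "az": 0.2749, "claw": 60},
    {"dx": 222.6, "dy": -213.3, "dz": 50, "ax": 0, "ay": 0, "az": 0.2749, "claw": 60},
    {"dx": 222.6, "dy": -213.3, "dz": 50, "ax": 0, "ay": 0, "az": 0.2749, "claw": 60},
  ],
)

```text
clock: 1.73
tcp_pos: [0.3302, -0.2997, 0.4191]
eef_rot: [-179.9, 0.1, 2.1]
ft_force: [0.5, -0.5, 0.4]
gripper_width: 0.06
```

Call:
carry_out(
  series=[
    {"dx": 152.2, "dy": -259.3, "dz": 100, "ax": 0, "ay": 0, "az": 0.2775, "claw": 60},
    {"dx": 152.2, "dy": -259.3, "dz": 100, "ax": 0, "ay": 0, "az": 0.2775, "claw": 60},
    {"dx": 152.2, "dy": -259.3, "dz": 100, "ax": 0, "ay": 0, "az": 0.2775, "claw": 60},
    {"dx": 152.2, "dy": -259.3, "dz": 100, "ax": 0, "ay": 0, "az": 0.2775, "claw": 60},
    {"dx": 152.2, "dy": -259.3, "dz": 100, "ax": 0, "ay": 0, "az": 0.2775, "claw": 60},
    {"dx": 152.2, "dy": -259.3, "dz": 100, "ax": 0, "ay": 0, "az": 0.2775, "claw": 60},
    {"dx": 152.2, "dy": -259.3, "dz": 100, "ax": 0, "ay": 0, "az": 0.2775, "claw": 60},
    {"dx": 152.2, "dy": -259.3, "dz": 100, "ax": 0, "ay": 0, "az": 0.2775, "claw": 60},
    {"dx": 152.2, "dy": -259.3, "dz": 100, "ax": 0, "ay": 0, "az": 0.2775, "claw": 60},
    {"dx": 152.2, "dy": -259.3, "dz": 100, "ax": 0, "ay": 0, "az": 0.2775, "claw": 60},
  ],
)

```text
clock: 2.57
tcp_pos: [0.4733, -0.036, 0.3185]
eef_rot: [179.9, 0.2, -13.8]
ft_force: [-0.2, -0.4, 0.8]
gripper_width: 0.0601
```

Call:
carry_out(
  series=[
    {"dx": 0, "dy": 0, "dz": 40, "ax": 0, "ay": 0, "az": 0, "claw": 60},
    {"dx": 0, "dy": 0, "dz": 75, "ax": 0, "ay": 0, "az": 0, "claw": 50},
    {"dx": 0, "dy": 0, "dz": 105, "ax": 0, "ay": 0, "az": 0, "claw": 40},
    {"dx": 0, "dy": 0, "dz": 130, "ax": 0, "ay": 0, "az": 0, "claw": 40},
    {"dx": 0, "dy": 0, "dz": 147, "ax": 0, "ay": 0, "az": 0, "claw": 40},
    {"dx": 0, "dy": 0, "dz": 152, "ax": 0, "ay": 0, "az": 0, "claw": 40},
    {"dx": 0, "dy": 0, "dz": 152, "ax": 0, "ay": 0, "az": 0, "claw": 40},
  ],
)

```text
clock: 3.15
tcp_pos: [0.4722, -0.0378, 0.1675]
eef_rot: [180.0, 0.1, -14.1]
ft_force: [0.6, 0.4, 0.6]
gripper_width: 0.0398
```

```bash
python3 - <<'E'
from h import *
t=grab_frame("top");s=grab_frame("scene")
a=cv2.resize(t["frame"][200:310,240:400,::-1],None,fx=2.5,fy=2.5);b=cv2.resize(s["frame"][120:300,230:430,::-1],None,fx=2,fy=2)
im=np.zeros((400,800,3),np.uint8);im[:a.shape[0],:a.shape[1]]=a;im[:b.shape[0],400:400+b.shape[1]]=b
cv2.imwrite("pics/g1.png",im);o=env.observe();print(o["tcp_pos"],o["eef_rot"],o["ft_force"])
E
```

```text
[ 0.47337712 -0.0372886   0.17017463] [ 1.79995657e+02 -1.11053673e-01 -1.40043518e+01] [-0.04044956 -0.29564583  0.70809221]
```

View pics/g1.png

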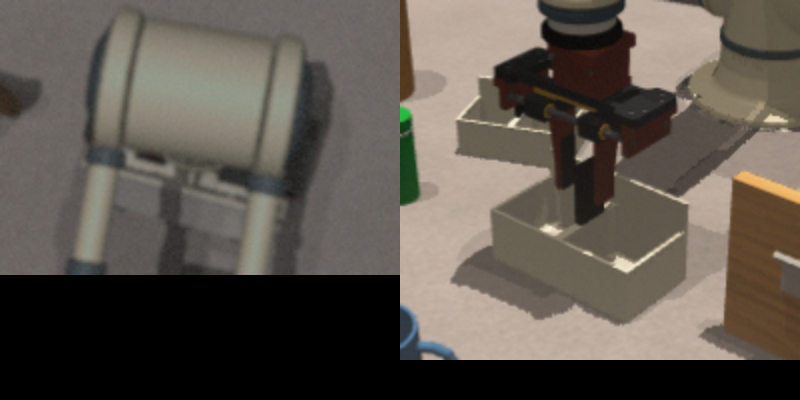

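The scene view shows the fingers either side of the black handle, at about (590,185). Closing now.

Call:
carry_out(
  series=[
    {"dx": 0, "dy": 0, "dz": 0, "ax": 0, "ay": 0, "az": 0, "claw": 5},
    {"dx": 0, "dy": 0, "dz": 0, "ax": 0, "ay": 0, "az": 0, "claw": 5},
    {"dx": 0, "dy": 0, "dz": 0, "ax": 0, "ay": 0, "az": 0, "claw": 5},
    {"dx": 0, "dy": 0, "dz": 0, "ax": 0, "ay": 0, "az": 0, "claw": 5},
    {"dx": 0, "dy": 0, "dz": 0, "ax": 0, "ay": 0, "az": 0, "claw": 5},
    {"dx": 0, "dy": 0, "dz": 0, "ax": 0, "ay": 0, "az": 0, "claw": 5},
    {"dx": 0, "dy": 0, "dz": 0, "ax": 0, "ay": 0, "az": 0, "claw": 5},
    {"dx": 0, "dy": 0, "dz": 0, "ax": 0, "ay": 0, "az": 0, "claw": 5},
  ],
  force=45,
)

```text
clock: 3.92
tcp_pos: [0.4733, -0.0355, 0.1694]
eef_rot: [-179.9, -0.1, -13.9]
ft_force: [-0.1, 5.0, 5.3]
gripper_width: 0.0099
```

```bash
cat >> m.py <<'E'
F=np.array([.558,.3033,0]);YB=166.1
def Bp(x,y,z):
    c,s=np.cos(np.radians(YB)),np.sin(np.radians(YB))
    return F+np.array([x*c-y*s,x*s+y*c,z])/1e3
def b_of(p):
    c,s=np.cos(np.radians(YB)),np.sin(np.radians(YB)); d=(np.array(p)-F)*1e3
    return np.array([d[0]*c+d[1]*s,-d[0]*s+d[1]*c,d[2]])
E
python3 - <<'E'
from m import *
print(b_of([.473,-.0355,.108]))
goto([.473,-.0355,.25],tool(166.1))
goto(Bp(-100,347,250),tool(166.1))
goto(Bp(-100,0,250),tool(166.1))
E
```

```text
[  1.12164014 349.29812757 108.        ]
row {'dx': -0.0, 'dy': -0.0, 'dz': -142.0, 'ax': -0.0, 'ay': -0.0, 'az': -0.0} rows>=3.4
row {'dx': 101.1, 'dy': -2.3, 'dz': -0.0, 'ax': -0.0, 'ay': -0.0, 'az': -0.0} rows>=2.4
row {'dx': -0.0, 'dy': -347.0, 'dz': -0.0, 'ax': -0.0, 'ay': -0.0, 'az': -0.0} rows>=8.3
```

Call:
carry_out(
  series=[
    {"dx": 0, "dy": 0, "dz": -10, "ax": 0, "ay": 0, "az": 0, "claw": 5},
    {"dx": 0, "dy": 0, "dz": -35, "ax": 0, "ay": 0, "az": 0, "claw": 5},
    {"dx": 0, "dy": 0, "dz": -65, "ax": 0, "ay": 0, "az": 0, "claw": 5},
    {"dx": 0, "dy": 0, "dz": -95, "ax": 0, "ay": 0, "az": 0, "claw": 5},
    {"dx": 0, "dy": 0, "dz": -120, "ax": 0, "ay": 0, "az": 0, "claw": 5},
    {"dx": 0, "dy": 0, "dz": -137, "ax": 0, "ay": 0, "az": 0, "claw": 5},
    {"dx": 0, "dy": 0, "dz": -142, "ax": 0, "ay": 0, "az": 0, "claw": 5},
    {"dx": 0, "dy": 0, "dz": -142, "ax": 0, "ay": 0, "az": 0, "claw": 5},
  ],
)

```text
clock: 4.58
tcp_pos: [0.4731, -0.0364, 0.3116]
eef_rot: [180.0, -0.1, -13.9]
ft_force: [0.5, 0.3, -3.1]
gripper_width: 0.0098
```

Call:
carry_out(
  series=[
    {"dx": 10, "dy": 0, "dz": 0, "ax": 0, "ay": 0, "az": 0, "claw": 5},
    {"dx": 30, "dy": 0, "dz": 0, "ax": 0, "ay": 0, "az": 0, "claw": 5},
    {"dx": 55, "dy": 0, "dz": 0, "ax": 0, "ay": 0, "az": 0, "claw": 5},
    {"dx": 80, "dy": -1, "dz": 0, "ax": 0, "ay": 0, "az": 0, "claw": 5},
    {"dx": 95, "dy": -2, "dz": 0, "ax": 0, "ay": 0, "az": 0, "claw": 5},
    {"dx": 101.1, "dy": -2.3, "dz": 0, "ax": 0, "ay": 0, "az": 0, "claw": 5},
  ],
)

```text
clock: 5.08
tcp_pos: [0.5726, -0.0586, 0.3067]
eef_rot: [179.9, 0.3, -13.9]
ft_force: [-0.8, -0.3, -3.5]
gripper_width: 0.0096
```

Call:
carry_out(
  series=[
    {"dx": 0, "dy": -10, "dz": 0, "ax": 0, "ay": 0, "az": 0, "claw": 5},
    {"dx": 0, "dy": -35, "dz": 0, "ax": 0, "ay": 0, "az": 0, "claw": 5},
    {"dx": 0, "dy": -65, "dz": 0, "ax": 0, "ay": 0, "az": 0, "claw": 5},
    {"dx": 0, "dy": -95, "dz": 0, "ax": 0, "ay": 0, "az": 0, "claw": 5},
    {"dx": 0, "dy": -125, "dz": 0, "ax": 0, "ay": 0, "az": 0, "claw": 5},
    {"dx": 0, "dy": -150, "dz": 0, "ax": 0, "ay": 0, "az": 0, "claw": 5},
    {"dx": 0, "dy": -170, "dz": 0, "ax": 0, "ay": 0, "az": 0, "claw": 5},
    {"dx": 0, "dy": -177, "dz": 0, "ax": 0, "ay": 0, "az": 0, "claw": 5},
  ],
)

```text
clock: 5.75
tcp_pos: [0.6132, 0.1173, 0.3097]
eef_rot: [-180.0, 0.1, -13.7]
ft_force: [-0.8, -0.8, -4.5]
gripper_width: 0.0097
```

Call:
carry_out(
  series=[
    {"dx": 0, "dy": -10, "dz": 0, "ax": 0, "ay": 0, "az": 0, "claw": 5},
    {"dx": 0, "dy": -35, "dz": 0, "ax": 0, "ay": 0, "az": 0, "claw": 5},
    {"dx": 0, "dy": -65, "dz": 0, "ax": 0, "ay": 0, "az": 0, "claw": 5},
    {"dx": 0, "dy": -95, "dz": 0, "ax": 0, "ay": 0, "az": 0, "claw": 5},
    {"dx": 0, "dy": -125, "dz": 0, "ax": 0, "ay": 0, "az": 0, "claw": 5},
    {"dx": 0, "dy": -150, "dz": 0, "ax": 0, "ay": 0, "az": 0, "claw": 5},
    {"dx": 0, "dy": -165, "dz": 0, "ax": 0, "ay": 0, "az": 0, "claw": 5},
    {"dx": 0, "dy": -170, "dz": 0, "ax": 0, "ay": 0, "az": 0, "claw": 5},
    {"dx": 0, "dy": -170, "dz": 0, "ax": 0, "ay": 0, "az": 0, "claw": 5},
  ],
)

```text
clock: 6.5
tcp_pos: [0.6548, 0.2793, 0.3098]
eef_rot: [179.9, 0.1, -13.9]
ft_force: [0.8, -0.4, -3.6]
gripper_width: 0.0095
```

```bash
python3 - <<'E'
from h import *; import m
s=grab_frame("scene");t=grab_frame("top")
cv2.imwrite("pics/s2.png",s["frame"][:,:,::-1]);crop(t,60,90,260,200,3,"t2.png")
o=env.observe();print(o["tcp_pos"],o["eef_rot"],o["ft_force"],o["joint_positions"].round(1),m.load()[0],m.b_of(o["tcp_pos"]))
E
```

```text
[0.65495731 0.27761003 0.31064954] [ 1.79948069e+02  5.37546773e-03 -1.39636431e+01] [ 0.52630395 -0.61415995 -3.15458923] [ 20.2  23.7  48.2  -0.  108.2 124.2] [0.65508854 0.27924465 0.311     ] [-100.28951411    1.6458144   310.64954193]
```

View pics/s2.png

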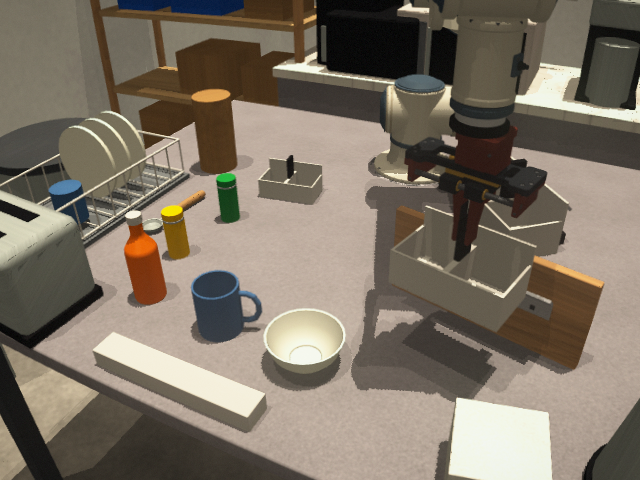

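View pics/t2.png

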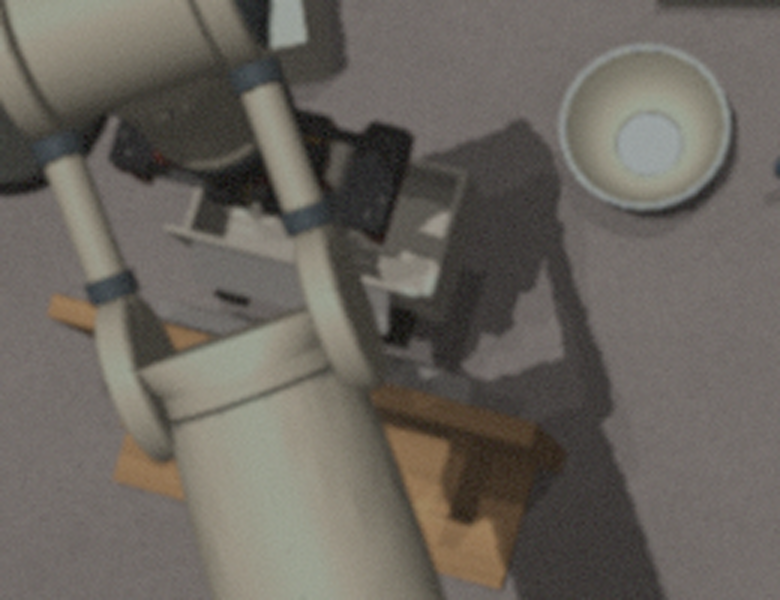

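The caddy hangs level in the grip, between (390,255) and (535,300) in the scene view, in front of the board. I'll check its predicted edges against the picture.

```bash
cat > ov.py <<'E'
from h import *; import m,sys
# overlay of caddy edges as held, from measured/commanded pose
def lines(g,R):
    x=R.apply([-1,0,0]);y=R.apply([0,1,0]);z=R.apply([0,0,-1])
    C=lambda *p:g+(p[0]*x+p[1]*y+p[2]*z)/1e3
    return [[C(44,-90,-16),C(44,90,-16)],[C(-52,-90,-48),C(-52,90,-48)],[C(-52,-90,-108),C(-52,90,-108)],[C(-52,-90,-48),C(-52,-90,-108)],[C(-52,90,-48),C(-52,90,-108)],[C(66.5,-70,-45.5),C(66.5,70,-45.5)],[C(-52,-90,-48),C(40,-90,-48)],[C(44,-90,-108),C(44,-90,-16)]]
def bl():
    B=lambda *p:m.Bp(*p)
    return [[B(0,-180,170),B(0,180,170)],[B(-18,-120,127),B(-18,120,127)]]
def draw(d,L,x0,y0,w,h,f):
  im=cv2.resize(d["frame"][y0:y0+h,x0:x0+w,::-1],None,fx=f,fy=f,interpolation=cv2.INTER_CUBIC)
  for a,b in L:
    p=(proj(d,np.array([a,b]))-[x0,y0]+.5)*f-.5
    cv2.line(im,*[tuple(int(v) for v in q.round()) for q in p],(0,0,255),1)
  return im
def run(name,win=(370,180,240,180,3.3),cam="scene"):
    s=grab_frame(cam);p,R=m.load();o=env.observe()
    p=o["tcp_pos"]; g=p+R.apply([0,0,.061])
    cv2.imwrite("pics/"+name,draw(s,lines(g,R)+bl(),*win))
    print("meas b",m.b_of(g).round(1),"cmd b",m.b_of(m.load()[0]+R.apply([0,0,.061])).round(1),o["eef_rot"].round(2),o["ft_force"].round(1),o["clock"],o["gripper_width"])
if __name__=="__main__": run(sys.argv[1])
E
python3 ov.py ov2.png
```

```text
meas b [-100.4    1.9  249.9] cmd b [-100.    0.  250.] [ 1.7996e+02 -1.0000e-02 -1.3990e+01] [-0.7  0.1 -3.1] 6.65 0.009686378345390094
```

View pics/ov2.png

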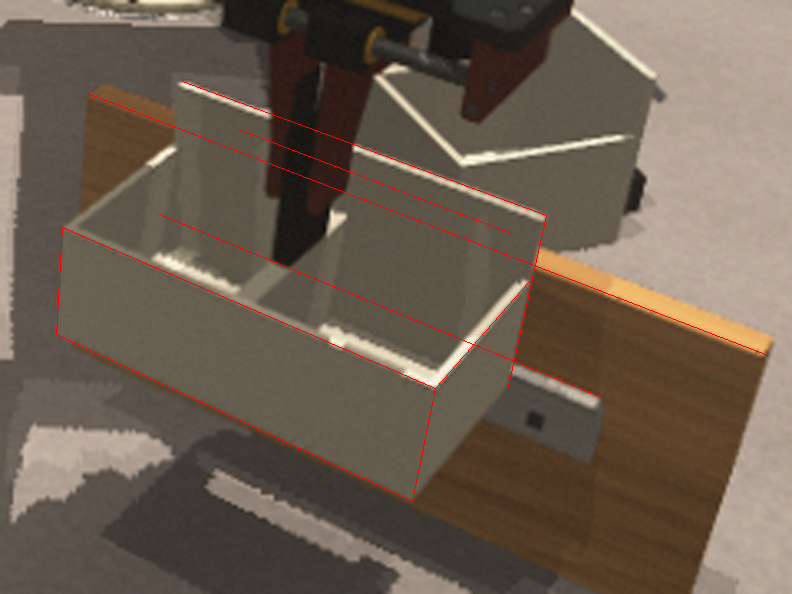

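Predicted and seen edges agree within about a pixel. Next comes tipping and approaching, with S as the strip point in board coordinates.

```bash
cat >> m.py <<'E'
def S(sx,sy,sz,tilt):
    a=np.radians(tilt);ox=66.5*np.cos(a)-45.5*np.sin(a);oz=-66.5*np.sin(a)-45.5*np.cos(a)
    goto(Bp(sx-ox,sy,sz-oz),tool(YB,tilt))
E
cp cmd.json cmd0.json; python3 - <<'E'
from m import *
S(-50,0,160,15)
S(-10,0,145,15)
S(-10,0,125,15)
S(-7,0,118,15)
E
```

```text
row {'dx': -13.4, 'dy': -0.0, 'dz': 30.9, 'ax': 0.0, 'ay': 0.2618, 'az': -0.0} rows>=2.1
row {'dx': -42.5, 'dy': -0.0, 'dz': 4.2, 'ax': 0.0, 'ay': -0.0, 'az': -0.0} rows>=1.0
row {'dx': -5.2, 'dy': -0.0, 'dz': 19.3, 'ax': 0.0, 'ay': -0.0, 'az': -0.0} rows>=0.5
row {'dx': -4.7, 'dy': -0.0, 'dz': 6.0, 'ax': 0.0, 'ay': -0.0, 'az': -0.0} rows>=0.2
```

Call:
carry_out(
  series=[
    {"dx": -2, "dy": 0, "dz": 5, "ax": 0, "ay": 0.04, "az": 0, "claw": 5},
    {"dx": -5, "dy": 0, "dz": 12, "ax": 0, "ay": 0.1, "az": 0, "claw": 5},
    {"dx": -9, "dy": 0, "dz": 20, "ax": 0, "ay": 0.17, "az": 0, "claw": 5},
    {"dx": -12, "dy": 0, "dz": 28, "ax": 0, "ay": 0.23, "az": 0, "claw": 5},
    {"dx": -13.4, "dy": 0, "dz": 30.9, "ax": 0, "ay": 0.2618, "az": 0, "claw": 5},
    {"dx": -13.4, "dy": 0, "dz": 30.9, "ax": 0, "ay": 0.2618, "az": 0, "claw": 5},
    {"dx": -13.4, "dy": 0, "dz": 30.9, "ax": 0, "ay": 0.2618, "az": 0, "claw": 5},
  ],
)

```text
clock: 7.23
tcp_pos: [0.6415, 0.2809, 0.2803]
eef_rot: [180.0, -14.9, -14.0]
ft_force: [0.4, -0.2, -3.3]
gripper_width: 0.0095
```

Call:
carry_out(
  series=[
    {"dx": -8, "dy": 0, "dz": 0.8, "ax": 0, "ay": 0, "az": 0, "claw": 5},
    {"dx": -18, "dy": 0, "dz": 1.8, "ax": 0, "ay": 0, "az": 0, "claw": 5},
    {"dx": -28, "dy": 0, "dz": 2.8, "ax": 0, "ay": 0, "az": 0, "claw": 5},
    {"dx": -36, "dy": 0, "dz": 3.6, "ax": 0, "ay": 0, "az": 0, "claw": 5},
    {"dx": -42.5, "dy": 0, "dz": 4.2, "ax": 0, "ay": 0, "az": 0, "claw": 5},
    {"dx": -42.5, "dy": 0, "dz": 4.2, "ax": 0, "ay": 0, "az": 0, "claw": 5},
    {"dx": -42.5, "dy": 0, "dz": 4.2, "ax": 0, "ay": 0, "az": 0, "claw": 5},
  ],
)

```text
clock: 7.82
tcp_pos: [0.6032, 0.2916, 0.2649]
eef_rot: [-180.0, -15.0, -13.9]
ft_force: [0.6, 0.6, -3.3]
gripper_width: 0.0097
```

```bash
cp cmd0.json cmd.json; python3 - <<'E'
from m import *
S(-50,0,160,15)
S(-10,0,145,15)
import ov;ov.run("ov3.png")
import ov;ov.run("ov3t.png",(60,90,260,200,3),"top")
E
```

```text
row {'dx': -13.4, 'dy': -0.0, 'dz': 30.9, 'ax': 0.0, 'ay': 0.2618, 'az': -0.0} rows>=2.1
row {'dx': -42.5, 'dy': -0.0, 'dz': 4.2, 'ax': 0.0, 'ay': -0.0, 'az': -0.0} rows>=1.0
meas b [-62.7   0.5 206.1] cmd b [-62.4   0.  206.1] [-179.99  -15.03  -13.91] [ 0.4  0.5 -3.3] 7.8667 0.009915279917655227
meas b [-62.8   0.5 206.1] cmd b [-62.4   0.  206.1] [-179.98  -15.03  -13.92] [-0.4 -0.  -4.1] 7.9167 0.009850430472009017
```

View pics/ov3.png

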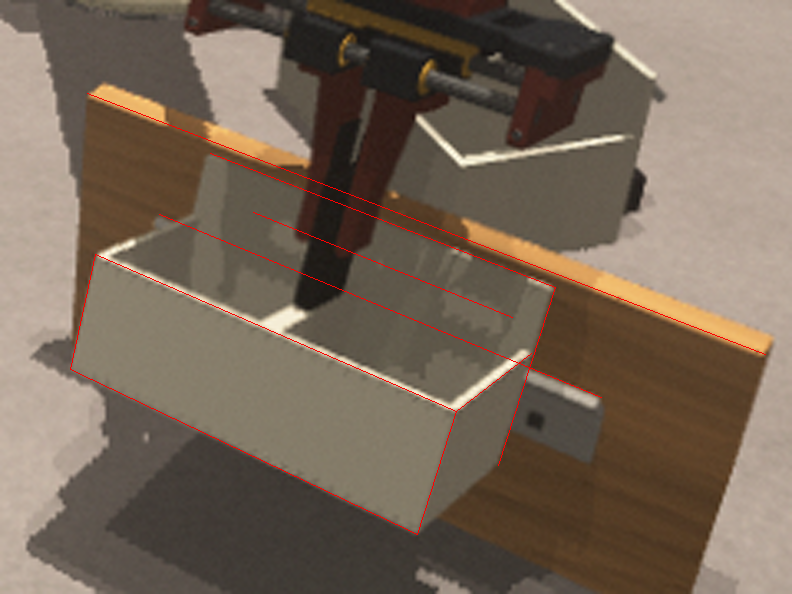

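View pics/ov3t.png

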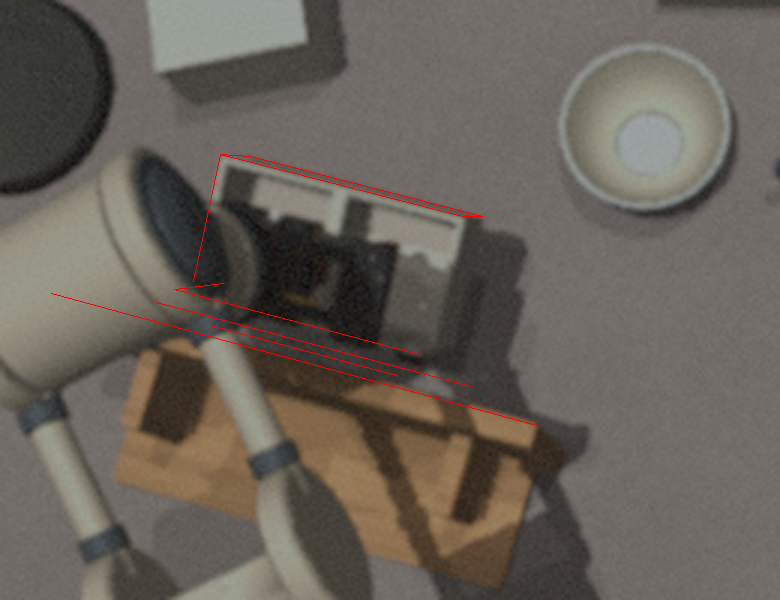

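Scene overlay agrees, with the caddy tipped and its strip above the groove. Lowering into the groove now.

Call:
carry_out(
  series=[
    {"dx": -1.3, "dy": 0, "dz": 5, "ax": 0, "ay": 0, "az": 0, "claw": 5},
    {"dx": -2.6, "dy": 0, "dz": 10, "ax": 0, "ay": 0, "az": 0, "claw": 5},
    {"dx": -3.9, "dy": 0, "dz": 14.5, "ax": 0, "ay": 0, "az": 0, "claw": 5},
    {"dx": -5.2, "dy": 0, "dz": 19.3, "ax": 0, "ay": 0, "az": 0, "claw": 5},
    {"dx": -5.2, "dy": 0, "dz": 19.3, "ax": 0, "ay": 0, "az": 0, "claw": 5},
    {"dx": -5.2, "dy": 0, "dz": 19.3, "ax": 0, "ay": 0, "az": 0, "claw": 5},
  ],
)

```text
clock: 8.42
tcp_pos: [0.603, 0.2915, 0.2437]
eef_rot: [179.9, -14.9, -13.9]
ft_force: [-0.1, -0.0, -4.3]
gripper_width: 0.0099
```

```bash
python3 - <<'E'
from m import *
S(-10,0,125,15)
import ov;ov.run("ov4.png")
E
```

```text
row {'dx': -5.2, 'dy': -0.0, 'dz': 19.3, 'ax': 0.0, 'ay': -0.0, 'az': -0.0} rows>=0.5
meas b [-62.4   0.5 185.4] cmd b [-62.4   0.  186.1] [179.98 -14.98 -13.9 ] [-0.   0.1 -4. ] 8.4667 0.009843146445147275
```

View pics/ov4.png

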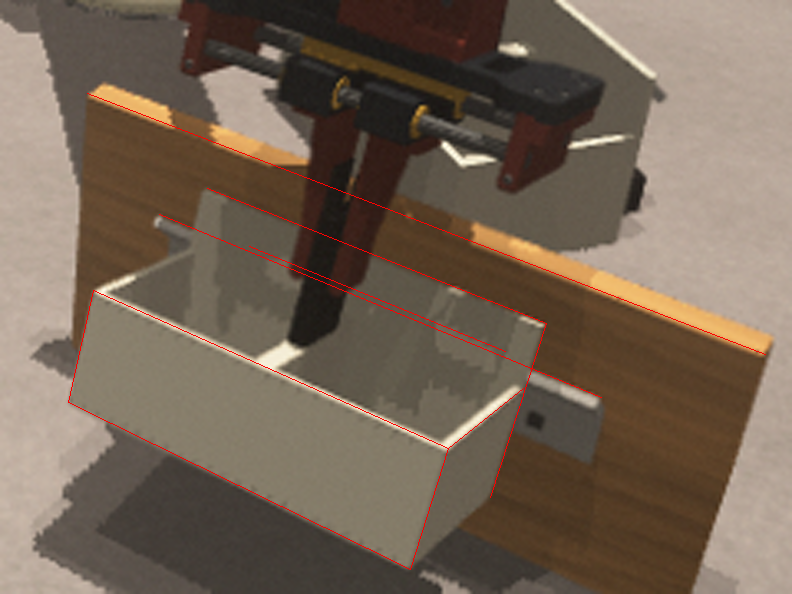

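```bash
python3 - <<'E'
from m import *
S(-7.5,0,119,15)
E
```

```text
row {'dx': -3.9, 'dy': -0.0, 'dz': 5.1, 'ax': 0.0, 'ay': -0.0, 'az': -0.0} rows>=0.2
```

Call:
carry_out(
  series=[
    {"dx": -1.3, "dy": 0, "dz": 1.7, "ax": 0, "ay": 0, "az": 0, "claw": 5},
    {"dx": -2.6, "dy": 0, "dz": 3.4, "ax": 0, "ay": 0, "az": 0, "claw": 5},
    {"dx": -3.9, "dy": 0, "dz": 5.1, "ax": 0, "ay": 0, "az": 0, "claw": 5},
    {"dx": -3.9, "dy": 0, "dz": 5.1, "ax": 0, "ay": 0, "az": 0, "claw": 5},
    {"dx": -3.9, "dy": 0, "dz": 5.1, "ax": 0, "ay": 0, "az": 0, "claw": 5},
  ],
)

```text
clock: 8.88
tcp_pos: [0.6007, 0.2923, 0.2386]
eef_rot: [180.0, -15.0, -13.9]
ft_force: [-0.4, 0.8, -3.9]
gripper_width: 0.01
```

```bash
python3 - <<'E'
from m import *
from cell import env
print(env.observe()["ft_force"],b_of(env.observe()["tcp_pos"]),b_of(load()[0]))
S(-5.5,0,115.5,15)
E
```

```text
[-0.39092327  0.80506102 -3.93270311] [-44.06257289   0.47846877 238.56352499] [-4.41846890e+01  2.73498889e-02  2.39119433e+02]
row {'dx': -2.9, 'dy': -0.0, 'dz': 2.9, 'ax': 0.0, 'ay': -0.0, 'az': -0.0} rows>=0.1
```

Call:
carry_out(
  series=[
    {"dx": -1, "dy": 0, "dz": 1, "ax": 0, "ay": 0, "az": 0, "claw": 5},
    {"dx": -2, "dy": 0, "dz": 2, "ax": 0, "ay": 0, "az": 0, "claw": 5},
    {"dx": -2.9, "dy": 0, "dz": 2.9, "ax": 0, "ay": 0, "az": 0, "claw": 5},
    {"dx": -2.9, "dy": 0, "dz": 2.9, "ax": 0, "ay": 0, "az": 0, "claw": 5},
    {"dx": -2.9, "dy": 0, "dz": 2.9, "ax": 0, "ay": 0, "az": 0, "claw": 5},
  ],
)

```text
clock: 9.3
tcp_pos: [0.5994, 0.2925, 0.2359]
eef_rot: [-180.0, -15.1, -13.9]
ft_force: [3.7, -0.6, -1.2]
gripper_width: 0.0096
```

```bash
cp cmd.json cmd1.json; python3 - <<'E'
from m import *
from cell import env
print(env.observe()["ft_force"],b_of(env.observe()["tcp_pos"]),b_of(load()[0]))
S(-4.5,0,114.5,0)
E
```

```text
[ 3.66816096 -0.59896324 -1.2320757 ] [-42.8127865    0.52404353 235.86471457] [-4.21340815e+01  2.73431388e-02  2.35567671e+02]
row {'dx': 24.1, 'dy': -0.0, 'dz': 21.5, 'ax': 0.0, 'ay': -0.2618, 'az': -0.0} rows>=2.1
```

Light contact (about 4 N) with the strip in the groove. Rotating back to plumb about the strip edge.

```bash
python3 - <<'E'
from m import *
import shutil
for t,x,z in((12,-5.7,116),(9,-5.7,115.8),(6,-5.6,115.6),(3,-5.5,115.4),(0,-5.5,115.2)):
    shutil.copy("cmd1.json","cmd.json"); S(x,0,z,t)
E
```

```text
row {'dx': 5.8, 'dy': -0.0, 'dz': 3.2, 'ax': 0.0, 'ay': -0.0524, 'az': -0.0} rows>=0.4
row {'dx': 11.1, 'dy': -0.0, 'dz': 7.3, 'ax': 0.0, 'ay': -0.1047, 'az': -0.0} rows>=0.8
row {'dx': 16.0, 'dy': -0.0, 'dz': 11.6, 'ax': 0.0, 'ay': -0.1571, 'az': -0.0} rows>=1.3
row {'dx': 20.7, 'dy': -0.0, 'dz': 16.2, 'ax': 0.0, 'ay': -0.2094, 'az': -0.0} rows>=1.7
row {'dx': 25.3, 'dy': -0.0, 'dz': 21.1, 'ax': 0.0, 'ay': -0.2618, 'az': -0.0} rows>=2.1
```

Call:
carry_out(
  series=[
    {"dx": 5.8, "dy": 0, "dz": 3.2, "ax": 0, "ay": -0.0524, "az": 0, "claw": 5},
    {"dx": 11.1, "dy": 0, "dz": 7.3, "ax": 0, "ay": -0.1047, "az": 0, "claw": 5},
    {"dx": 16.0, "dy": 0, "dz": 11.6, "ax": 0, "ay": -0.1571, "az": 0, "claw": 5},
    {"dx": 20.7, "dy": 0, "dz": 16.2, "ax": 0, "ay": -0.2094, "az": 0, "claw": 5},
    {"dx": 25.3, "dy": 0, "dz": 21.1, "ax": 0, "ay": -0.2618, "az": 0, "claw": 5},
    {"dx": 25.3, "dy": 0, "dz": 21.1, "ax": 0, "ay": -0.2618, "az": 0, "claw": 5},
    {"dx": 25.3, "dy": 0, "dz": 21.1, "ax": 0, "ay": -0.2618, "az": 0, "claw": 5},
    {"dx": 25.3, "dy": 0, "dz": 21.1, "ax": 0, "ay": -0.2618, "az": 0, "claw": 5},
  ],
)

```text
clock: 9.97
tcp_pos: [0.6278, 0.2855, 0.2211]
eef_rot: [180.0, -0.1, -13.9]
ft_force: [2.4, -0.9, -4.5]
gripper_width: 0.0096
```

```bash
python3 ov.py ov5.png
```

```text
meas b [-71.9   0.4 160.3] cmd b [-72.    0.  160.7] [ 1.7998e+02 -1.0000e-01 -1.3890e+01] [ 2.6 -0.5 -4.7] 10.0167 0.009873993074666566
```

View pics/ov5.png

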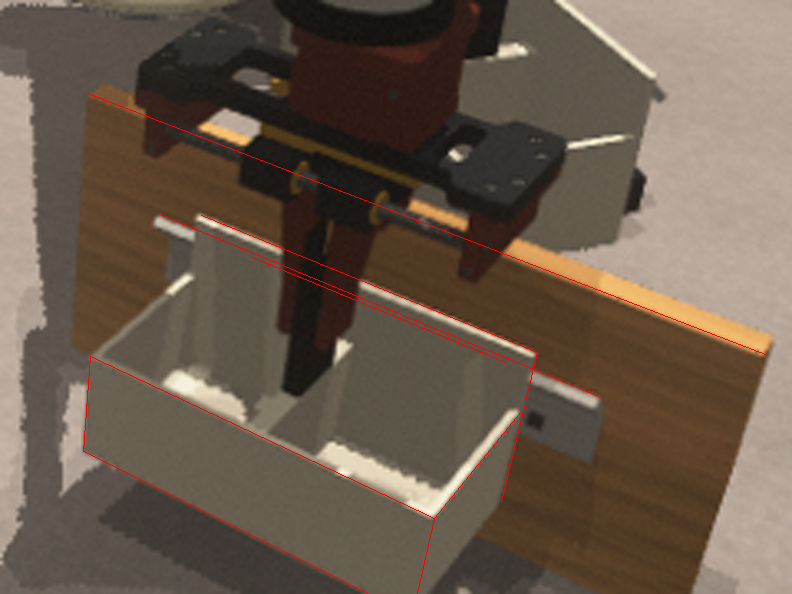

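Call:
carry_out(
  series=[
    {"dx": 0, "dy": 0, "dz": 1, "ax": 0, "ay": 0, "az": 0, "claw": 5},
    {"dx": 0, "dy": 0, "dz": 2, "ax": 0, "ay": 0, "az": 0, "claw": 5},
    {"dx": 0, "dy": 0, "dz": 2, "ax": 0, "ay": 0, "az": 0, "claw": 5},
    {"dx": 0, "dy": 0, "dz": 2, "ax": 0, "ay": 0, "az": 0, "claw": 5},
  ],
)

```text
clock: 10.35
tcp_pos: [0.6278, 0.2857, 0.2201]
eef_rot: [-180.0, -0.1, -13.9]
ft_force: [2.7, -0.5, -0.5]
gripper_width: 0.0101
```

Call:
carry_out(
  series=[
    {"dx": 0, "dy": 0, "dz": 2, "ax": 0, "ay": 0, "az": 0, "claw": 14},
    {"dx": 0, "dy": 0, "dz": 2, "ax": 0, "ay": 0, "az": 0, "claw": 18},
    {"dx": 0, "dy": 0, "dz": 2, "ax": 0, "ay": 0, "az": 0, "claw": 22},
    {"dx": 0, "dy": 0, "dz": 2, "ax": 0, "ay": 0, "az": 0, "claw": 30},
    {"dx": 0, "dy": 0, "dz": 2, "ax": 0, "ay": 0, "az": 0, "claw": 30},
  ],
)

```text
clock: 10.77
tcp_pos: [0.6277, 0.2856, 0.2175]
eef_rot: [-180.0, 0.0, -13.9]
ft_force: [-0.3, 0.4, 0.3]
gripper_width: 0.029
```

```bash
cat > ov6.py <<'E'
from ov import *
def hung(name,cam="scene",win=(370,180,240,180,3.3)):
    s=grab_frame(cam);g=m.Bp(-70,0,158);R=m.tool(m.YB)
    cv2.imwrite("pics/"+name,draw(s,lines(g,R),*win)); o=env.observe();print(o["tcp_pos"],o["ft_force"],o["gripper_width"],o["clock"])
hung(sys.argv[1])
E
python3 ov6.py ov6.png
```

```text
[0.62779413 0.28560733 0.21751918] [-0.68597867  0.30426489  0.09928937] 0.0295934506806178 10.8167
```

View pics/ov6.png

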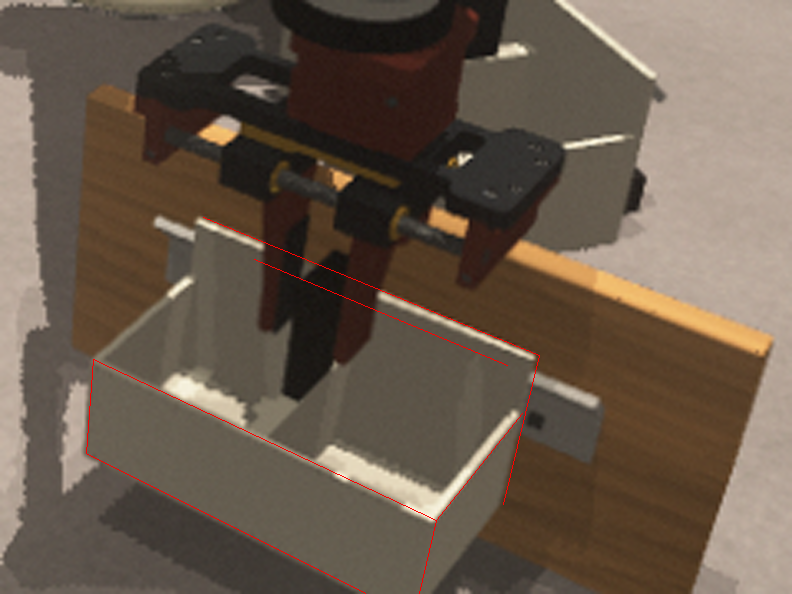

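Released; the caddy stays level on the predicted "home" outline. Retracting to look again.

Call:
carry_out(
  series=[
    {"dx": 0, "dy": 0, "dz": -5, "ax": 0, "ay": 0, "az": 0, "claw": 34},
    {"dx": 0, "dy": 0, "dz": -25, "ax": 0, "ay": 0, "az": 0, "claw": 40},
    {"dx": 0, "dy": 0, "dz": -60, "ax": 0, "ay": 0, "az": 0, "claw": 50},
    {"dx": 0, "dy": 0, "dz": -100, "ax": 0, "ay": 0, "az": 0, "claw": 60},
    {"dx": 0, "dy": 0, "dz": -130, "ax": 0, "ay": 0, "az": 0, "claw": 70},
    {"dx": 0, "dy": 0, "dz": -150, "ax": 0, "ay": 0, "az": 0, "claw": 80},
    {"dx": 0, "dy": 0, "dz": -150, "ax": 0, "ay": 0, "az": 0, "claw": 80},
  ],
)

```text
clock: 11.4
tcp_pos: [0.6278, 0.2855, 0.375]
eef_rot: [-179.6, -0.5, -13.9]
ft_force: [0.6, -0.2, 0.9]
gripper_width: 0.0698
```

```bash
python3 ov6.py ov7.png; python3 - <<'E'
from h import *
s=grab_frame("scene");crop(s,370,180,240,180,3.3,"s7.png")
t=grab_frame("top");cv2.imwrite("pics/t7.png",t["frame"][:,:,::-1])
print(env.observe()["eef_rot"])
E
```

```text
[0.62802354 0.28560541 0.37141397] [-0.79475567 -0.51198199  0.62017473] 0.0739048561671066 11.45
[ 1.79955890e+02  6.51196556e-02 -1.39031797e+01]
```

View pics/ov7.png

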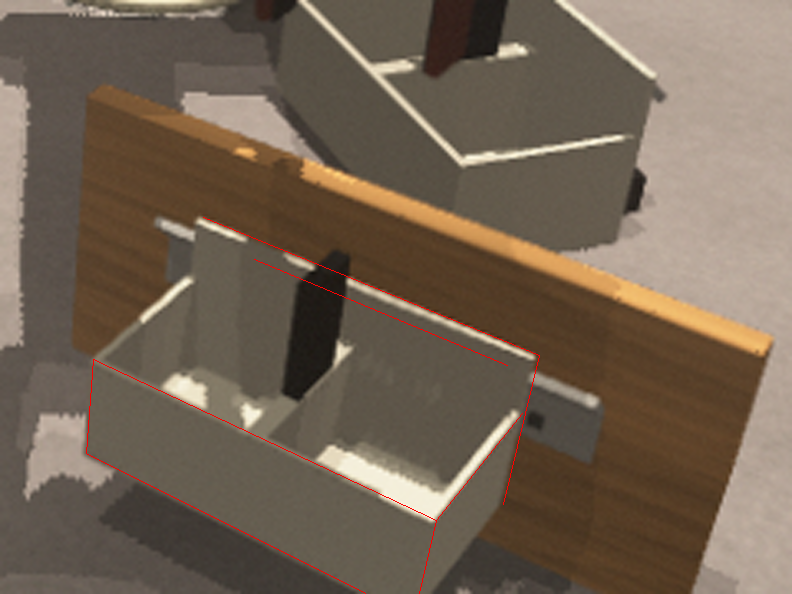

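View pics/s7.png

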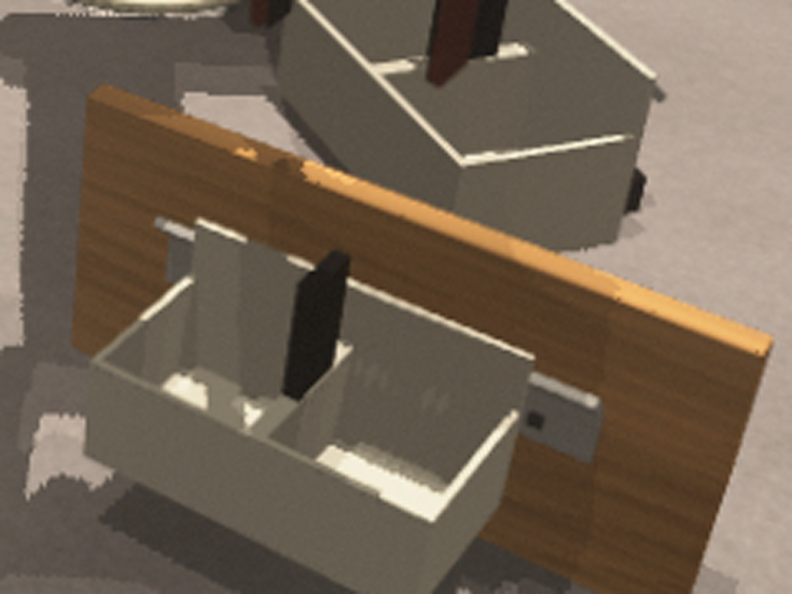

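The caddy sits on its home outline, level, in the middle of the cleat. Now locating the green tin more closely.

```bash
python3 - <<'E'
from h import *
t=grab_frame("top");s=grab_frame("scene")
P=np.array([.4385,-.2925])
print(-np.array(t["R"]).T@t["t"])
th=np.linspace(0,2*np.pi,60)
ims=[]
for d,(x0,y0,w,h) in((t,(410,250,60,60)),(s,(195,160,70,75))):
    f=6
    im=cv2.resize(d["frame"][y0:y0+h,x0:x0+w,::-1],None,fx=f,fy=f,interpolation=cv2.INTER_CUBIC)
    for z in(0,.105):
        X=np.c_[P[0]+.022*np.cos(th),P[1]+.022*np.sin(th),np.full(60,z)]
        p=((proj(d,X)-[x0,y0]+.5)*f-.5).round().astype(np.int32)
        cv2.polylines(im,[p],True,(0,0,255),1)
    ims.append(im)
H=max(i.shape[0] for i in ims);o=np.zeros((H,800,3),np.uint8);o[:ims[0].shape[0],:360]=ims[0];o[:ims[1].shape[0],370:790]=ims[1]
cv2.imwrite("pics/tin.png",o)
E
```

```text
[ 0.35900173 -0.04642283  1.37580371]
```

View pics/tin.png

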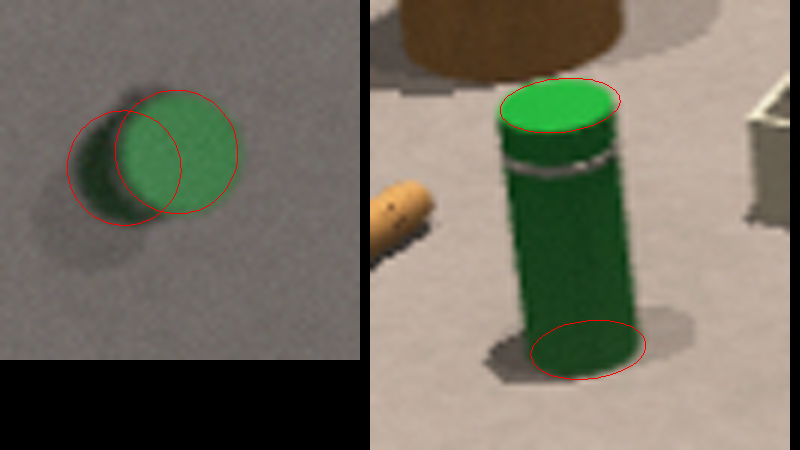

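View pics/t7.png

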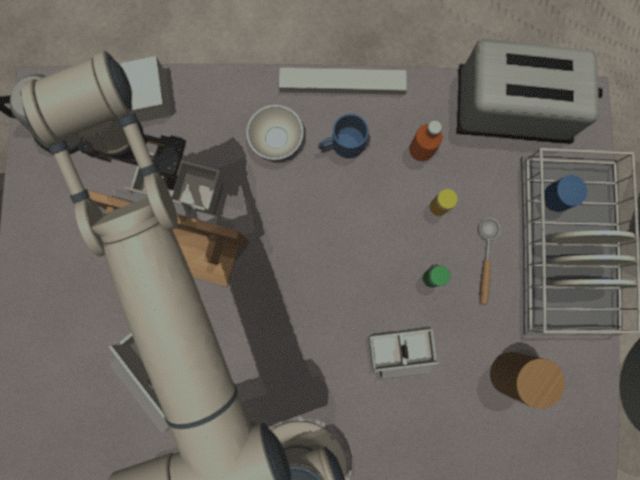

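```bash
python3 - <<'E'
from m import *
p,R=load(); print(p)
p[2]=.3677; save(p,R)
T=lambda yaw:Ro.from_euler("xyz",[180,0,yaw],degrees=True)
goto([.533,-.004,.29],T(31))
goto([.438,-.2945,.24],T(76.1))
goto([.438,-.2945,.085],T(76.1))
E
```

```text
[0.62791712 0.28596899 0.22173478]
row {'dx': -22.5, 'dy': 304.3, 'dz': 16.7, 'ax': 0.0, 'ay': -0.0, 'az': -0.7837} rows>=7.3
row {'dx': -231.0, 'dy': 200.1, 'dz': 50.0, 'ax': 0.0, 'ay': 0.0, 'az': -0.7871} rows>=7.4
row {'dx': 0.0, 'dy': -0.0, 'dz': 155.0, 'ax': 0.0, 'ay': 0.0, 'az': 0.0} rows>=3.7
```

Call:
carry_out(
  series=[
    {"dx": -22.5, "dy": 304.3, "dz": 16.7, "ax": 0, "ay": 0, "az": -0.7837, "claw": 80},
    {"dx": -22.5, "dy": 304.3, "dz": 16.7, "ax": 0, "ay": 0, "az": -0.7837, "claw": 80},
    {"dx": -22.5, "dy": 304.3, "dz": 16.7, "ax": 0, "ay": 0, "az": -0.7837, "claw": 80},
    {"dx": -22.5, "dy": 304.3, "dz": 16.7, "ax": 0, "ay": 0, "az": -0.7837, "claw": 80},
    {"dx": -22.5, "dy": 304.3, "dz": 16.7, "ax": 0, "ay": 0, "az": -0.7837, "claw": 80},
    {"dx": -22.5, "dy": 304.3, "dz": 16.7, "ax": 0, "ay": 0, "az": -0.7837, "claw": 80},
    {"dx": -22.5, "dy": 304.3, "dz": 16.7, "ax": 0, "ay": 0, "az": -0.7837, "claw": 80},
    {"dx": -22.5, "dy": 304.3, "dz": 16.7, "ax": 0, "ay": 0, "az": -0.7837, "claw": 80},
    {"dx": -22.5, "dy": 304.3, "dz": 16.7, "ax": 0, "ay": 0, "az": -0.7837, "claw": 80},
    {"dx": -22.5, "dy": 304.3, "dz": 16.7, "ax": 0, "ay": 0, "az": -0.7837, "claw": 80},
  ],
)

```text
clock: 12.48
tcp_pos: [0.5325, -0.0052, 0.3492]
eef_rot: [-179.9, 0.1, 30.9]
ft_force: [-0.2, 0.5, -0.3]
gripper_width: 0.08
```

Call:
carry_out(
  series=[
    {"dx": -231, "dy": 200.1, "dz": 50, "ax": 0, "ay": 0, "az": -0.7871, "claw": 80},
    {"dx": -231, "dy": 200.1, "dz": 50, "ax": 0, "ay": 0, "az": -0.7871, "claw": 80},
    {"dx": -231, "dy": 200.1, "dz": 50, "ax": 0, "ay": 0, "az": -0.7871, "claw": 80},
    {"dx": -231, "dy": 200.1, "dz": 50, "ax": 0, "ay": 0, "az": -0.7871, "claw": 80},
    {"dx": -231, "dy": 200.1, "dz": 50, "ax": 0, "ay": 0, "az": -0.7871, "claw": 80},
    {"dx": -231, "dy": 200.1, "dz": 50, "ax": 0, "ay": 0, "az": -0.7871, "claw": 80},
    {"dx": -231, "dy": 200.1, "dz": 50, "ax": 0, "ay": 0, "az": -0.7871, "claw": 80},
    {"dx": -231, "dy": 200.1, "dz": 50, "ax": 0, "ay": 0, "az": -0.7871, "claw": 80},
    {"dx": -231, "dy": 200.1, "dz": 50, "ax": 0, "ay": 0, "az": -0.7871, "claw": 80},
    {"dx": -231, "dy": 200.1, "dz": 50, "ax": 0, "ay": 0, "az": -0.7871, "claw": 80},
  ],
)

```text
clock: 13.32
tcp_pos: [0.4378, -0.2957, 0.2986]
eef_rot: [-179.8, -0.1, 75.9]
ft_force: [0.4, -0.2, 0.3]
gripper_width: 0.08
```

Call:
carry_out(
  series=[
    {"dx": 0, "dy": 0, "dz": 0, "ax": 0, "ay": 0, "az": 0, "claw": 80},
    {"dx": 0, "dy": 0, "dz": 0, "ax": 0, "ay": 0, "az": 0, "claw": 80},
  ],
)

```text
clock: 13.48
tcp_pos: [0.4391, -0.2933, 0.3007]
eef_rot: [180.0, -0.0, 76.2]
ft_force: [-0.5, -0.0, 0.6]
gripper_width: 0.0799
```

```bash
python3 - <<'E'
from h import *
s=grab_frame("scene");t=grab_frame("top");crop(s,130,20,200,230,2.5,"s8.png")
crop(t,380,190,130,130,4,"t8.png")
o=env.observe();print(o["tcp_pos"],o["eef_rot"])
E
```

```text
[ 0.43897551 -0.293342    0.30108971] [ 1.79959195e+02 -9.74812582e-03  7.62515749e+01]
```

View pics/s8.png

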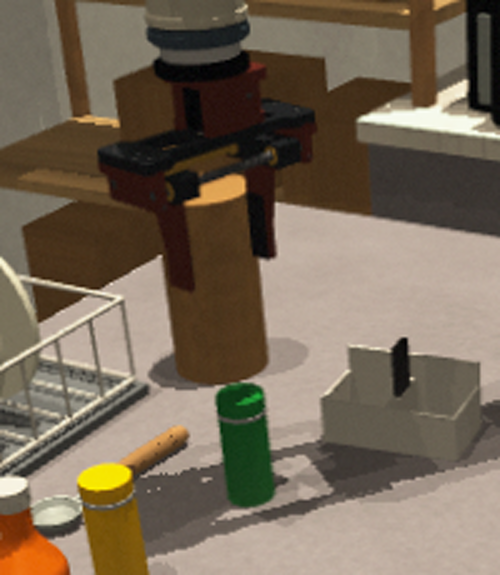

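Call:
carry_out(
  series=[
    {"dx": 0, "dy": 0, "dz": 40, "ax": 0, "ay": 0, "az": 0, "claw": 80},
    {"dx": 0, "dy": 0, "dz": 75, "ax": 0, "ay": 0, "az": 0, "claw": 80},
    {"dx": 0, "dy": 0, "dz": 105, "ax": 0, "ay": 0, "az": 0, "claw": 80},
    {"dx": 0, "dy": 0, "dz": 130, "ax": 0, "ay": 0, "az": 0, "claw": 80},
    {"dx": 0, "dy": 0, "dz": 148, "ax": 0, "ay": 0, "az": 0, "claw": 80},
    {"dx": 0, "dy": 0, "dz": 155, "ax": 0, "ay": 0, "az": 0, "claw": 80},
    {"dx": 0, "dy": 0, "dz": 155, "ax": 0, "ay": 0, "az": 0, "claw": 80},
  ],
)

```text
clock: 14.17
tcp_pos: [0.4378, -0.2935, 0.144]
eef_rot: [-179.8, -0.1, 76.2]
ft_force: [-0.1, 1.1, 0.4]
gripper_width: 0.08
```

```bash
python3 - <<'E'
from h import *
s=grab_frame("scene");crop(s,170,110,120,130,4,"s9.png")
o=env.observe();print(o["tcp_pos"],o["eef_rot"],o["ft_force"])
E
```

```text
[ 0.43832636 -0.29416814  0.14579567] [-1.79976438e+02 -1.89501038e-02  7.61709578e+01] [-0.75162188 -0.02918981  0.66030738]
```

View pics/s9.png

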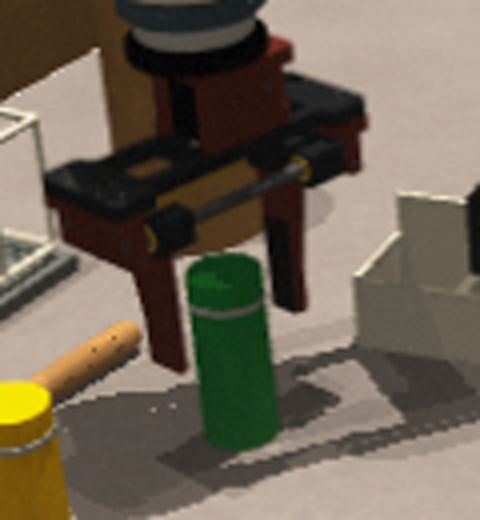

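The fingers straddle the green tin at about (235,300) in the crop. Closing in steps so it isn't knocked.

Call:
carry_out(
  series=[
    {"dx": 0, "dy": 0, "dz": 0, "ax": 0, "ay": 0, "az": 0, "claw": 70},
    {"dx": 0, "dy": 0, "dz": 0, "ax": 0, "ay": 0, "az": 0, "claw": 62},
    {"dx": 0, "dy": 0, "dz": 0, "ax": 0, "ay": 0, "az": 0, "claw": 56},
    {"dx": 0, "dy": 0, "dz": 0, "ax": 0, "ay": 0, "az": 0, "claw": 52},
    {"dx": 0, "dy": 0, "dz": 0, "ax": 0, "ay": 0, "az": 0, "claw": 48},
    {"dx": 0, "dy": 0, "dz": 0, "ax": 0, "ay": 0, "az": 0, "claw": 45},
    {"dx": 0, "dy": 0, "dz": 0, "ax": 0, "ay": 0, "az": 0, "claw": 42},
    {"dx": 0, "dy": 0, "dz": 0, "ax": 0, "ay": 0, "az": 0, "claw": 40},
    {"dx": 0, "dy": 0, "dz": 0, "ax": 0, "ay": 0, "az": 0, "claw": 38},
    {"dx": 0, "dy": 0, "dz": 0, "ax": 0, "ay": 0, "az": 0, "claw": 38},
  ],
  force=20,
)

```text
clock: 15.05
tcp_pos: [0.438, -0.295, 0.1459]
eef_rot: [180.0, 0.0, 76.1]
ft_force: [-1.6, -0.5, 2.0]
gripper_width: 0.044
```

Call:
carry_out(
  series=[
    {"dx": 0, "dy": 0, "dz": -5, "ax": 0, "ay": 0, "az": 0, "claw": 38},
    {"dx": 0, "dy": 0, "dz": -20, "ax": 0, "ay": 0, "az": 0, "claw": 38},
    {"dx": 0, "dy": 0, "dz": -45, "ax": 0, "ay": 0, "az": 0, "claw": 38},
    {"dx": 0, "dy": 0, "dz": -80, "ax": 0, "ay": 0, "az": 0, "claw": 38},
    {"dx": 0, "dy": 0, "dz": -115, "ax": 0, "ay": 0, "az": 0, "claw": 38},
    {"dx": 0, "dy": 0, "dz": -150, "ax": 0, "ay": 0, "az": 0, "claw": 38},
    {"dx": 0, "dy": 0, "dz": -185, "ax": 0, "ay": 0, "az": 0, "claw": 38},
    {"dx": 0, "dy": 0, "dz": -200, "ax": 0, "ay": 0, "az": 0, "claw": 38},
    {"dx": 0, "dy": 0, "dz": -205, "ax": 0, "ay": 0, "az": 0, "claw": 38},
    {"dx": 0, "dy": 0, "dz": -205, "ax": 0, "ay": 0, "az": 0, "claw": 38},
  ],
)

```text
clock: 15.88
tcp_pos: [0.4382, -0.2951, 0.352]
eef_rot: [179.9, 0.1, 76.1]
ft_force: [0.3, -0.2, -0.5]
gripper_width: 0.0437
```

```bash
python3 - <<'E'
from h import *
from m import *
s=grab_frame("scene");cv2.imwrite("pics/s10.png",s["frame"][:,:,::-1])
p,R=load();print(p);p[2]+=.205;save(p,R)
T=lambda yaw:Ro.from_euler("xyz",[180,0,yaw],degrees=True)
tgt=Bp(-80,46,0);print(tgt)
goto([.51,-.03,.29],T(76.1))
goto([tgt[0],tgt[1],.29],T(76.1))
goto([tgt[0],tgt[1],.05+.004+.085+.004],T(76.1))
E
```

```text
[ 0.43803987 -0.29451173  0.146     ]
[0.62460683 0.2394288  0.        ]
row {'dx': 274.1, 'dy': 6.3, 'dz': -0.0, 'ax': 0.0, 'ay': 0.0, 'az': 0.0} rows>=6.6
row {'dx': 289.0, 'dy': 46.5, 'dz': -0.0, 'ax': 0.0, 'ay': 0.0, 'az': 0.0} rows>=7.0
row {'dx': 0.0, 'dy': 0.0, 'dz': 147.0, 'ax': 0.0, 'ay': 0.0, 'az': 0.0} rows>=3.5
```

View pics/s10.png

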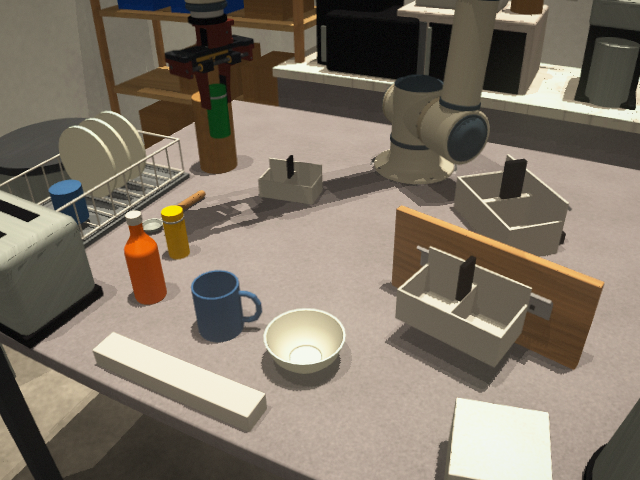

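Tin held upright at (218,110); the caddy is still hanging. Carrying over to the left compartment (bay_a).

Call:
carry_out(
  series=[
    {"dx": 10, "dy": 0, "dz": 0, "ax": 0, "ay": 0, "az": 0, "claw": 38},
    {"dx": 35, "dy": 1, "dz": 0, "ax": 0, "ay": 0, "az": 0, "claw": 38},
    {"dx": 70, "dy": 2, "dz": 0, "ax": 0, "ay": 0, "az": 0, "claw": 38},
    {"dx": 110, "dy": 3, "dz": 0, "ax": 0, "ay": 0, "az": 0, "claw": 38},
    {"dx": 150, "dy": 4, "dz": 0, "ax": 0, "ay": 0, "az": 0, "claw": 38},
    {"dx": 190, "dy": 5, "dz": 0, "ax": 0, "ay": 0, "az": 0, "claw": 38},
    {"dx": 225, "dy": 6, "dz": 0, "ax": 0, "ay": 0, "az": 0, "claw": 38},
    {"dx": 255, "dy": 6.3, "dz": 0, "ax": 0, "ay": 0, "az": 0, "claw": 38},
    {"dx": 274.1, "dy": 6.3, "dz": 0, "ax": 0, "ay": 0, "az": 0, "claw": 38},
  ],
)

```text
clock: 16.68
tcp_pos: [0.5098, -0.0268, 0.3481]
eef_rot: [-179.8, -0.0, 76.3]
ft_force: [-0.0, -0.3, -0.5]
gripper_width: 0.0436
```

Call:
carry_out(
  series=[
    {"dx": 20, "dy": 3, "dz": 0, "ax": 0, "ay": 0, "az": 0, "claw": 38},
    {"dx": 55, "dy": 9, "dz": 0, "ax": 0, "ay": 0, "az": 0, "claw": 38},
    {"dx": 95, "dy": 15, "dz": 0, "ax": 0, "ay": 0, "az": 0, "claw": 38},
    {"dx": 135, "dy": 22, "dz": 0, "ax": 0, "ay": 0, "az": 0, "claw": 38},
    {"dx": 175, "dy": 28, "dz": 0, "ax": 0, "ay": 0, "az": 0, "claw": 38},
    {"dx": 215, "dy": 34, "dz": 0, "ax": 0, "ay": 0, "az": 0, "claw": 38},
    {"dx": 250, "dy": 40, "dz": 0, "ax": 0, "ay": 0, "az": 0, "claw": 38},
    {"dx": 275, "dy": 44, "dz": 0, "ax": 0, "ay": 0, "az": 0, "claw": 38},
    {"dx": 289, "dy": 46.5, "dz": 0, "ax": 0, "ay": 0, "az": 0, "claw": 38},
    {"dx": 289, "dy": 46.5, "dz": 0, "ax": 0, "ay": 0, "az": 0, "claw": 38},
  ],
)

```text
clock: 17.52
tcp_pos: [0.6242, 0.2426, 0.3463]
eef_rot: [-179.7, 0.1, 76.3]
ft_force: [0.7, 0.4, -0.1]
gripper_width: 0.0436
```

Call:
carry_out(
  series=[
    {"dx": 0, "dy": 0, "dz": 10, "ax": 0, "ay": 0, "az": 0, "claw": 38},
    {"dx": 0, "dy": 0, "dz": 25, "ax": 0, "ay": 0, "az": 0, "claw": 38},
    {"dx": 0, "dy": 0, "dz": 45, "ax": 0, "ay": 0, "az": 0, "claw": 38},
    {"dx": 0, "dy": 0, "dz": 60, "ax": 0, "ay": 0, "az": 0, "claw": 38},
    {"dx": 0, "dy": 0, "dz": 70, "ax": 0, "ay": 0, "az": 0, "claw": 38},
    {"dx": 0, "dy": 0, "dz": 70, "ax": 0, "ay": 0, "az": 0, "claw": 38},
  ],
)

```text
clock: 18.02
tcp_pos: [0.6234, 0.2376, 0.2765]
eef_rot: [-179.7, 0.2, 76.0]
ft_force: [0.1, -0.2, -1.9]
gripper_width: 0.044
```

```bash
python3 - <<'E'
from h import *
import m
s=grab_frame("scene");t=grab_frame("top");crop(s,370,100,240,240,2.4,"s11.png");crop(t,90,120,160,120,4,"t11.png")
o=env.observe();print(o["tcp_pos"],m.b_of(o["tcp_pos"]),o["eef_rot"],o["ft_force"])
E
```

```text
[0.62412937 0.23816027 0.28045054] [-79.84125474  47.34608149 280.4505365 ] [-1.79959716e+02  2.98957778e-02  7.60483271e+01] [ 0.16216693  0.44863103 -1.16047848]
```

View pics/s11.png

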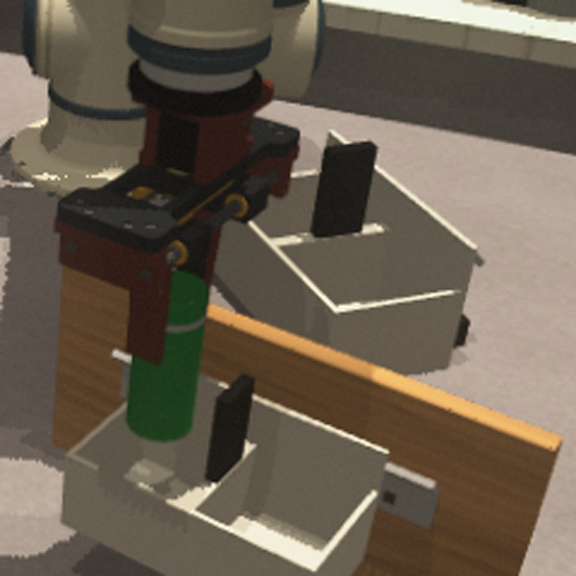

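View pics/t11.png

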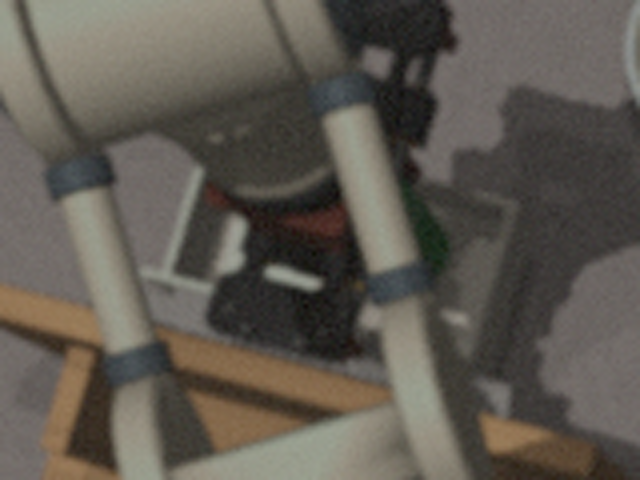

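The tin is above the left compartment, clear of the handle and walls. Lowering.

Call:
carry_out(
  series=[
    {"dx": 0, "dy": 0, "dz": 10, "ax": 0, "ay": 0, "az": 0, "claw": 38},
    {"dx": 0, "dy": 0, "dz": 25, "ax": 0, "ay": 0, "az": 0, "claw": 38},
    {"dx": 0, "dy": 0, "dz": 42, "ax": 0, "ay": 0, "az": 0, "claw": 38},
    {"dx": 0, "dy": 0, "dz": 57, "ax": 0, "ay": 0, "az": 0, "claw": 38},
    {"dx": 0, "dy": 0, "dz": 67, "ax": 0, "ay": 0, "az": 0, "claw": 38},
    {"dx": 0, "dy": 0, "dz": 73, "ax": 0, "ay": 0, "az": 0, "claw": 38},
    {"dx": 0, "dy": 0, "dz": 76, "ax": 0, "ay": 0, "az": 0, "claw": 38},
    {"dx": 0, "dy": 0, "dz": 76, "ax": 0, "ay": 0, "az": 0, "claw": 38},
    {"dx": 0, "dy": 0, "dz": 76, "ax": 0, "ay": 0, "az": 0, "claw": 38},
  ],
)

```text
clock: 18.87
tcp_pos: [0.6248, 0.239, 0.2057]
eef_rot: [179.9, -0.0, 76.1]
ft_force: [0.9, 0.0, -1.7]
gripper_width: 0.0438
```

Call:
carry_out(
  series=[
    {"dx": 0, "dy": 0, "dz": 1, "ax": 0, "ay": 0, "az": 0, "claw": 38},
    {"dx": 0, "dy": 0, "dz": 2, "ax": 0, "ay": 0, "az": 0, "claw": 38},
    {"dx": 0, "dy": 0, "dz": 3, "ax": 0, "ay": 0, "az": 0, "claw": 38},
    {"dx": 0, "dy": 0, "dz": 3, "ax": 0, "ay": 0, "az": 0, "claw": 38},
    {"dx": 0, "dy": 0, "dz": 3, "ax": 0, "ay": 0, "az": 0, "claw": 38},
  ],
)

```text
clock: 19.28
tcp_pos: [0.6245, 0.239, 0.2017]
eef_rot: [180.0, -0.0, 76.1]
ft_force: [0.4, 0.5, -0.5]
gripper_width: 0.0438
```

```bash
python3 - <<'E'
from h import *
import m
s=grab_frame("scene");crop(s,370,100,240,240,2.4,"s12.png")
o=env.observe();print(o["tcp_pos"],m.b_of(o["tcp_pos"]),o["eef_rot"],o["ft_force"])
E
```

```text
[0.62449878 0.23896588 0.20172874] [-80.00632223  46.47531375 201.72874364] [ 1.79996396e+02 -2.53970727e-03  7.61000322e+01] [ 0.19030137  0.13955461 -0.73247336]
```

View pics/s12.png

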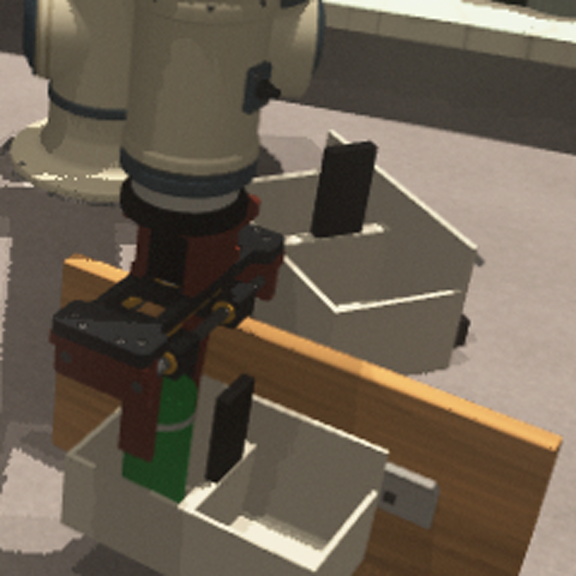

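Call:
carry_out(
  series=[
    {"dx": 0, "dy": 0, "dz": 0.7, "ax": 0, "ay": 0, "az": 0, "claw": 38},
    {"dx": 0, "dy": 0, "dz": 1.4, "ax": 0, "ay": 0, "az": 0, "claw": 38},
    {"dx": 0, "dy": 0, "dz": 1.4, "ax": 0, "ay": 0, "az": 0, "claw": 38},
    {"dx": 0, "dy": 0, "dz": 1.4, "ax": 0, "ay": 0, "az": 0, "claw": 38},
  ],
)

```text
clock: 19.67
tcp_pos: [0.6244, 0.2389, 0.2001]
eef_rot: [-180.0, 0.0, 76.1]
ft_force: [0.1, 0.7, -1.5]
gripper_width: 0.0437
```

Call:
carry_out(
  series=[
    {"dx": 0, "dy": 0, "dz": 0.7, "ax": 0, "ay": 0, "az": 0, "claw": 38},
    {"dx": 0, "dy": 0, "dz": 1.2, "ax": 0, "ay": 0, "az": 0, "claw": 38},
    {"dx": 0, "dy": 0, "dz": 1.2, "ax": 0, "ay": 0, "az": 0, "claw": 38},
  ],
)

```text
clock: 19.92
tcp_pos: [0.6245, 0.239, 0.1993]
eef_rot: [180.0, -0.0, 76.1]
ft_force: [-0.1, -0.0, -0.5]
gripper_width: 0.0439
```

Call:
carry_out(
  series=[
    {"dx": 0, "dy": 0, "dz": 0, "ax": 0, "ay": 0, "az": 0, "claw": 45},
    {"dx": 0, "dy": 0, "dz": 0, "ax": 0, "ay": 0, "az": 0, "claw": 48},
    {"dx": 0, "dy": 0, "dz": 0, "ax": 0, "ay": 0, "az": 0, "claw": 52},
    {"dx": 0, "dy": 0, "dz": 0, "ax": 0, "ay": 0, "az": 0, "claw": 56},
    {"dx": 0, "dy": 0, "dz": 0, "ax": 0, "ay": 0, "az": 0, "claw": 56},
  ],
)

```text
clock: 20.33
tcp_pos: [0.6245, 0.239, 0.1991]
eef_rot: [180.0, -0.0, 76.1]
ft_force: [0.7, 0.1, -0.1]
gripper_width: 0.0558
```

```bash
python3 - <<'E'
from h import *
s=grab_frame("scene");crop(s,370,140,240,200,2.8,"s13.png")
E
```

```text
(no output)
```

View pics/s13.png

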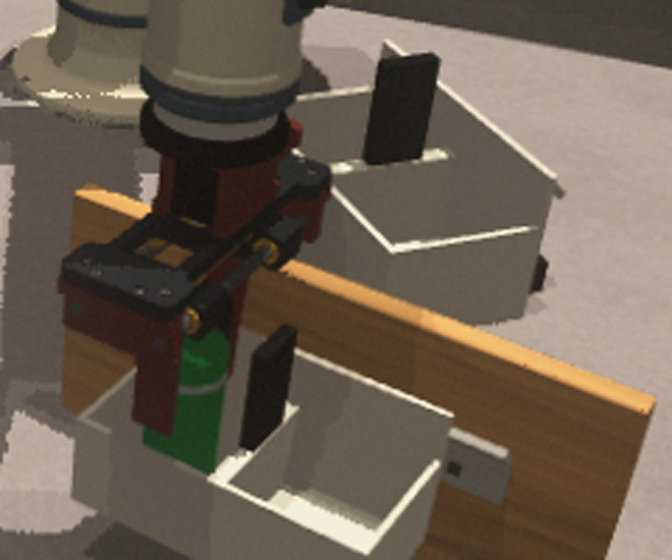

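The tin stands in the compartment and the caddy is steady. Retracting straight up, then away.

Call:
carry_out(
  series=[
    {"dx": 0, "dy": 0, "dz": -5, "ax": 0, "ay": 0, "az": 0, "claw": 56},
    {"dx": 0, "dy": 0, "dz": -18, "ax": 0, "ay": 0, "az": 0, "claw": 56},
    {"dx": 0, "dy": 0, "dz": -38, "ax": 0, "ay": 0, "az": 0, "claw": 56},
    {"dx": 0, "dy": 0, "dz": -70, "ax": 0, "ay": 0, "az": 0, "claw": 60},
    {"dx": 0, "dy": 0, "dz": -105, "ax": 0, "ay": 0, "az": 0, "claw": 60},
    {"dx": 0, "dy": 0, "dz": -130, "ax": 0, "ay": 0, "az": 0, "claw": 60},
    {"dx": 0, "dy": 0, "dz": -145, "ax": 0, "ay": 0, "az": 0, "claw": 60},
    {"dx": 0, "dy": 0, "dz": -145, "ax": 0, "ay": 0, "az": 0, "claw": 60},
  ],
)

```text
clock: 21.05
tcp_pos: [0.6247, 0.239, 0.3512]
eef_rot: [179.5, -0.3, 76.1]
ft_force: [0.8, -0.8, 0.2]
gripper_width: 0.06
```

Call:
carry_out(
  series=[
    {"dx": -30, "dy": 0, "dz": 0, "ax": 0, "ay": 0, "az": 0, "claw": 60},
    {"dx": -70, "dy": -10, "dz": 0, "ax": 0, "ay": 0, "az": 0, "claw": 60},
    {"dx": -110, "dy": -30, "dz": 0, "ax": 0, "ay": 0, "az": 0, "claw": 60},
    {"dx": -145, "dy": -50, "dz": 0, "ax": 0, "ay": 0, "az": 0, "claw": 60},
    {"dx": -180, "dy": -70, "dz": 0, "ax": 0, "ay": 0, "az": 0, "claw": 60},
    {"dx": -210, "dy": -90, "dz": 0, "ax": 0, "ay": 0, "az": 0, "claw": 60},
    {"dx": -240, "dy": -110, "dz": 0, "ax": 0, "ay": 0, "az": 0, "claw": 60},
    {"dx": -250, "dy": -120, "dz": 0, "ax": 0, "ay": 0, "az": 0, "claw": 60},
    {"dx": -250, "dy": -120, "dz": 0, "ax": 0, "ay": 0, "az": 0, "claw": 60},
  ],
)

```text
clock: 21.8
tcp_pos: [0.446, 0.0236, 0.3446]
eef_rot: [179.9, 0.0, 75.9]
ft_force: [0.0, 0.4, -0.9]
gripper_width: 0.0597
```

```bash
python3 ov6.py ov14.png; python3 - <<'E'
from h import *
s=grab_frame("scene");t=grab_frame("top");cv2.imwrite("pics/s14.png",s["frame"][:,:,::-1]);cv2.imwrite("pics/t14.png",t["frame"][:,:,::-1])
E
```

```text
[0.44719311 0.0244952  0.34424568] [ 0.30611234 -0.16080961  0.64239915] 0.06020690280854869 21.85
```

View pics/ov14.png

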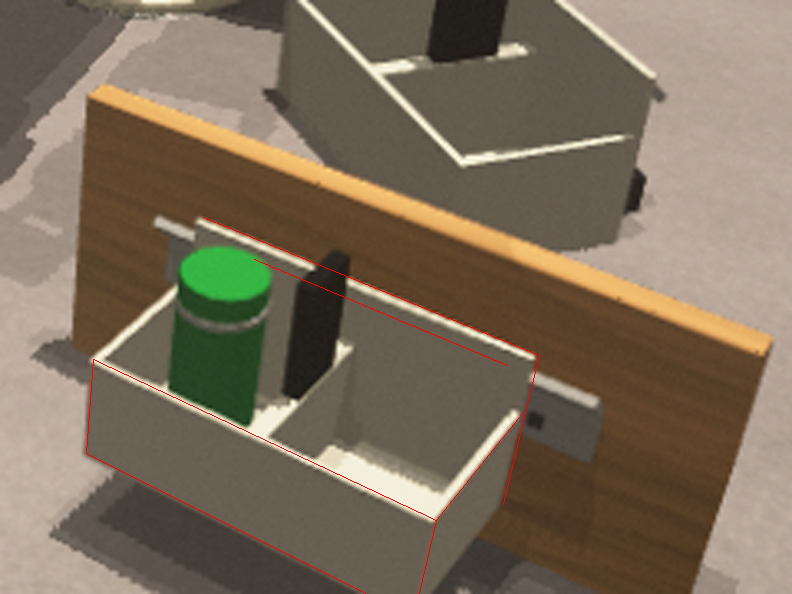

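View pics/s14.png

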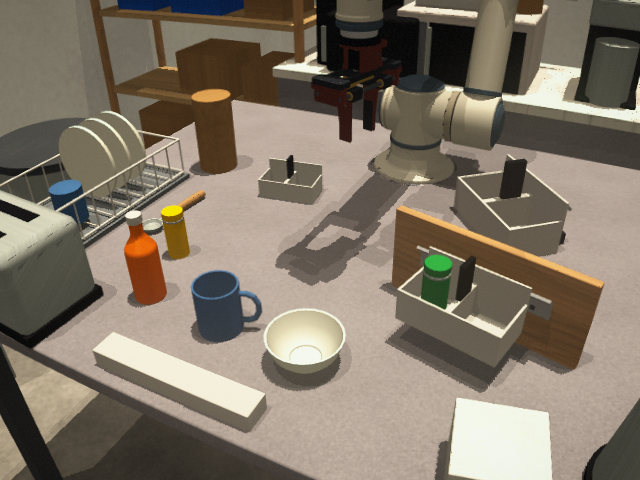

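View pics/t14.png

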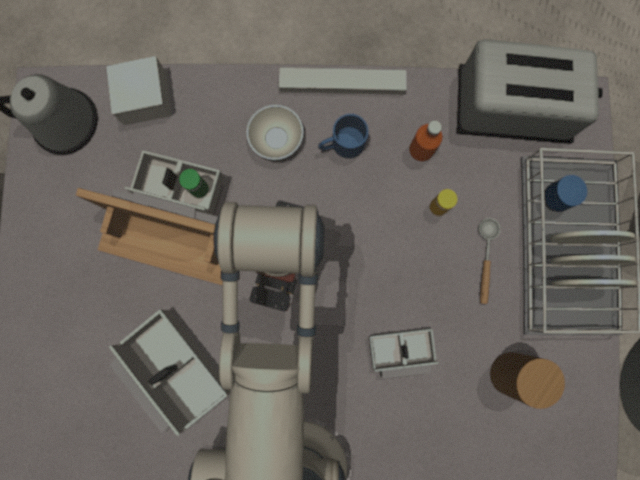

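Both views show the caddy on its home outline, with the tin standing in the left compartment and parallel to the handle. Everything else is in place and the arm is clear, so I'm handing in.

```bash
python3 -c "
from cell import close_job
print(close_job())"
```

```text
the job is handed in; nothing more can be done
None
```

The caddy is hanging on the cleat and the green tin stands upright in its +y compartment (bay_a). I handed the job in at about 22 s of the 67 s allowed.

- **Caddy:** I carried the middle-sized caddy by its handle and tipped its front up 15° over the cleat's middle. I lowered the strip into the groove, where I felt about 4 N of light contact. Then I turned it plumb about the strip, lowered it and let go.
- **Tin:** I gripped it near its top, set it down on the compartment floor and let go. The caddy did not move.
- **Last checks:** Measured in the scene picture, the caddy's edges match the computed fully-home outline to about 1 mm, and it is level and centred. Every wrist-force reading stayed below about 8 N. In both views the yellow tin, mug, bowl, soap and spoon look unmoved, and the gripper is well clear.
- **Disagreements:** While the caddy was still held tipped, the top view put its front edge a few pixels off the prediction, partly hidden by the arm. The scene view agreed with the prediction throughout. The TCP readings also scattered by 1–2 mm. The tin's uprightness I judged by eye only.

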